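Fit the wooden cover flush on the cable box under the glass shelf

ROBOT

A 6-joint arm with a two-finger parallel gripper is mounted at the origin on the work surface. World frame = base frame: x ahead of the robot, y to its left, z up, the work surface at z = 0. Lengths are in m, angles in rad, forces in N, time in s.
With the tool pointing down it reaches from about 0.35 to 0.775 m from the base axis. Payload 7.3 kg.
Tool frame: the origin (TCP) lies midway between the tips of the shut fingers; the grasp point (between the pads) lies 19 mm behind it (robot.grip_depth is the z of the grasp point in the tool frame, in m); z points along the fingers, y is the line along which they close (so a half turn about z gives the same grasp; the last joint's range is limited). The gripper opens to 92 mm and grips with 3 to 60 N. Pads are 19 mm wide; open, the fingers measure 130 mm over their backs; the gripper's body (75 mm by 190 mm) begins 47 mm behind the grasp point.
Start: joints at [-1.488, 0.342, 1.524, -0, 1.275, -0.146], TCP at [0.119, -0.511, 0.227] pointing down, gripper open.
Joint ranges: [-2.53, 2.53], [-0.77, 2.02], [0.04, 2.7], [-1, 4.14], [0.28, 2.66], [-3.11, 3.11]. Speed limits (rad/s): [2.57, 2.57, 3.14, 3.14, 3.14, 3.14].

INTERFACE

Orientations are given as [roll, pitch, yaw] about the fixed x, y, z axes, in that order (R = Rz(yaw) Ry(pitch) Rx(roll)).
In Python, from cell import robot, viewer gives the robot as it stands.
- The arm moves only by the tool step_arm, never from a script. Its argument "increments" is a list of rows, each an object with "delta_pos": the shift along the tool's x, y, z in cm, a list of three; "dr": the turn, a rotation vector about the tool's x, y, z in degrees, a list of three; "fingers": the closure, from -1 (fully open) to 1 (shut), so that 0 is half open. In form: [{"delta_pos": [tx, ty, tz], "dr": [wx, wy, wz], "fingers": fingers}, ...]. A call has exactly 5 rows; each row is the pose to reach, as a shift and turn from the pose commanded when the call began, along the tool's axes at that moment; what a row does not reach only later rows make up. A row lasts 1/8 s, in which the tool goes at most 62.5 mm and 10.7 degrees, less where a joint would pass 70% of its speed; a pose out of reach is approached as far as the arm can. A call with a gripper value outside its range is refused whole. The fingers move at their own pace and stop on an object; "newtons" is the grip in N (left out, the last holds). Time passes only in rows, so rows that repeat a pose let the fingers close, or fill a call up. It gives the time, the measured TCP pose, the force, the opening and the grip force at its end, in the units of the state.
- robot.observe(): the state, without advancing time (a new reading comes with each control period).
- viewer.read_camera(name): name is "scene" or "top" or "wrist"; returns the picture (420x560x3 uint8, red, green, blue); there is no depth.
- viewer.camera_params(name): a dict with "K" (3x3 intrinsics, pixels), "k1" (the pictures are not rectified: a ray, as slopes to the right and down, at radius r is drawn at 1 + k1 r^2 times it, then the intrinsics apply), "T" (4x4, takes a point from camera to world coordinates). Camera axes: x right, y down, z forward; pixel columns grow to the right and rows downward; lengths in m; the calibration is good to about 2 mm. A picture is of the moment at which its call begins: read the wrist's pose just before it. camera_params takes no time and is no camera call; for the wrist camera it gives the pose at the moment of the call.
- robot.hand_in(): hands the job in; it is judged then, once.
The state is a dict: "time": time; "qpos": joint angles; "qvel": joint speeds; "joint_efforts": joint torques, N m; "tool_pos": TCP position; "tool_rot": TCP orientation; "contact_force": force on the tool from outside, world axes, zero at the start; "torque": the same for the moment, N m; "opening": finger opening in m; "grip_force": force on a finger pad.
Only numpy, scipy, OpenCV 4.12 (cv2) and the standard library are available. Lean on these libraries where they do the work, as an engineer would, in place of code of your own. Each camera call takes 0.05 s, during which the arm holds its last target. There are 200 camera calls.

TASK

The white cable box under the low glass shelf has lost its wooden cover, which lies on the coffee table. Pick the cover up by its ridge, lay it in the opening of the box without dropping it, and press it gently down on its stiff studs until it sits fully home, flush and level all round. Do not force it, and leave the other things where they are.

Things in the scene. Friction and masses are not known exactly. Their poses are not given: they have to be found in the camera images.
- cover: The loose wooden cover: a flat plate 90 (x) x 130 (y) x 12 mm thick with a raised ridge (finger grip) in the middle of its top, 60 mm long along x, 16 mm wide in y, rising 24 mm above the plate (36 mm over the underside). 0.18 kg or so. Origin: centre of the underside; z up. It fits either way round.
- box: White cable box, fixed, 124 (x) x 164 (y) x 60 mm high. Origin: centre of its underside; x points to its rear, under the shelf. In its top is a recess 96 (x) x 136 (y) mm, 12 mm deep down to a 12 mm wide ledge; the well inside the ledge is open. Rubber studs, 10 mm across, stand on the ledge near its corners, at x = +-40, y = +-60 mm (see seat).
- seat (a point): Centre of the recess at ledge height, 48 mm above the table, axes as the box's: the cover's origin when it is home, its plate then flush with the rim. The four studs stand 3 to 8 mm above the ledge, each at its own unknown height; they bear the cover's weight, slide down stiffly at some 8 N each until level with the ledge, and stay.
- riser: Clear glass shelf, fixed, over the rear of the box; origin and axes as the box's. Pane 8 mm thick, underside 230 mm above the table, x = -5 to 215, y = -190 to 190 mm; steel posts 18 mm thick at x = 30 and 180, y = +-170 mm. It covers the rear half of the recess: the gripper must come in from the front (-x), tilted some 35 to 45 degrees.
- carton: Bystander: flat cardboard carton 125 x 80 x 28 mm lying on the table, no ridge. Origin: centre of the underside.
- spray: Bystander: upright spray can, 52 mm diameter, 185 mm tall. Origin: centre of the underside.
- tumbler: Bystander: glass tumbler, 72 mm across, 100 mm tall, standing on the glass shelf. Origin: centre of the underside.
Things that resemble listed ones, but are neither listed nor needed, are in the scene too. Leave any green look-alike of the cover alone. Of the things that look like the box, take the one that is farthest from the robot's base at the start.

How it is judged:
On the way:
1. the cover lies in the recess of the box, on its studs (x of cover in the frame of seat between -0.006 and 0.006 m and y of cover in the frame of seat between -0.006 and 0.006 m and z of cover in the frame of seat below 0.0105 m), for 0.2 s.
At the end, for the whole second after the job is handed in: The cover lies ridge up in the recess (centre within 6 mm of the recess centre), its underside at the centre less than 1.8 mm above the ledge and level with the box within 0.017 rad (1 degree), at rest and released (x of cover in the frame of seat between -0.006 and 0.006 m and y of cover in the frame of seat between -0.006 and 0.006 m and z of cover in the frame of seat below 0.0018 m and angle between the z axis of cover and the z axis of box, either way round below 0.017 rad and angle between cover's own z axis and vertical below 0.5 rad and linear speed of cover below 0.01 m/s); the robot touches nothing.
It fails at once if the cover is forced: more than 60 N between cover and box (contact force between cover and box above 60 N).
It fails at once if the cover is dropped or thrown (faster than 0.5 m/s out of the fingers) (contact force between the fingers and cover below 0.1 N and linear speed of cover above 0.5 m/s).
It fails at once if the carton, spray can or tumbler is moved by more than 20 mm (distance of any of carton, spray, tumbler from where it was at the start of the episode above 0.02 m).
It also fails if it takes over 72 s, if anything falls off the work surface, if the arm or the gripper's body presses on something with over 40 N, if the wrist force passes 120 N, or if a joint passes its speed limit or range.

## Working session

There is one attempt and no reset: what is moved stays moved. The work goes in short steps, Python scripts to look and compute and a tool call to move; the robot and the scene stay as the last step left them, time stands still between calls to the robot, and variables do not carry over. Pictures are saved under pics/ and viewed, at most 10 in all, crops included, and the job is handed in when it is done.

Besides the shell and the picture viewer there is one more tool, called after ">>>" by a JSON object that holds its "fn" and its "kwargs". step_arm: Moves the arm, as the interface text tells. Its arguments: {"type":"object","properties":{"increments":{"type":"array"},"newtons":{"type":"number"}},"required":["increments"]}

```bash
mkdir -p pics; ls
python3 - <<'E'
from cell import robot, viewer
import cv2,numpy as np
ims=[]
for n in("scene","top","wrist"):
    im=viewer.read_camera(n);cv2.imwrite(f"pics/{n}0.png",im[:,:,::-1]);p=viewer.camera_params(n)
    print(n,np.round(p["K"],1).tolist(),p["k1"],np.round(p["T"],3).tolist())
print(robot.observe(),robot.grip_depth)
E
```

```text
pics
scene [[531.7, 0.0, 273.1], [0.0, 531.7, 208.7], [0.0, 0.0, 1.0]] -0.15856685481496266 [[-0.914, -0.283, 0.292, 0.018], [-0.406, 0.668, -0.623, 1.032], [-0.019, -0.688, -0.726, 1.302], [0.0, 0.0, 0.0, 1.0]]
top [[500.9, 0.0, 273.4], [0.0, 500.9, 215.7], [0.0, 0.0, 1.0]] -0.13187556891996258 [[0.055, -0.977, 0.205, 0.191], [-0.998, -0.054, 0.009, -0.002], [0.002, -0.205, -0.979, 1.542], [0.0, 0.0, 0.0, 1.0]]
wrist [[294.7, 0.0, 278.6], [0.0, 294.7, 211.9], [0.0, 0.0, 1.0]] -0.013525476465110067 [[0.227, -0.932, -0.284, 0.196], [-0.974, -0.217, -0.064, -0.494], [-0.002, 0.291, -0.957, 0.384], [0.0, 0.0, 0.0, 1.0]]
{'time': 0.15, 'qpos': array([-1.48797448e+00,  3.42559432e-01,  1.52478743e+00, -1.66806712e-05,
        1.27539758e+00, -1.45974459e-01]), 'qvel': array([-0.0015179 , -0.00087124, -0.00353496, -0.00107645,  0.00012355,
       -0.00160013]), 'joint_efforts': array([ 1.12174093e-03, -4.31468332e+01, -2.44353622e+01,  7.17743486e-02,
        5.37608285e-02, -8.77731850e-05]), 'tool_pos': array([ 0.11907739, -0.51100851,  0.22620984]), 'tool_rot': array([-3.14045080e+00, -1.51751823e-04,  2.28801082e-01]), 'contact_force': array([-0.10578937, -0.3196016 , -0.74639708]), 'torque': array([ 0.00281271, -0.04928838, -0.01388254]), 'grip_force': 0.0, 'opening': 0.09205246816708026} -0.0188
```

View pics/top0.png

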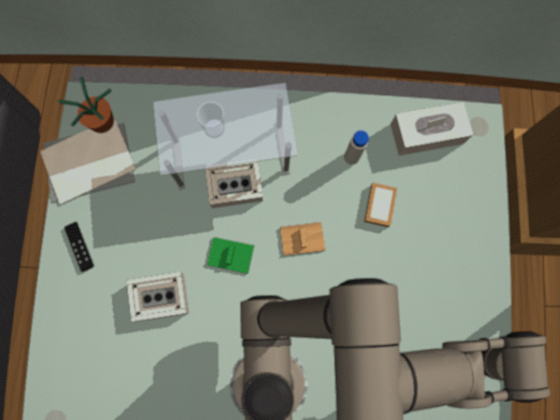

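View pics/scene0.png

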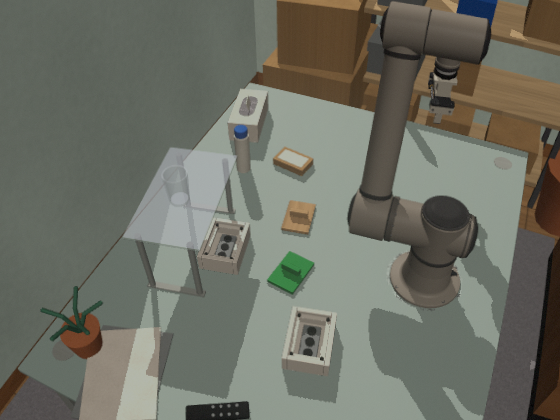

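The top view shows the orange cover at about (302,240), the target box at (235,185) under the shelf front, the green decoy at (231,256), the decoy box at (157,297), the carton at (380,204) and the spray can at (358,147). In the scene view the cover is at (299,217) and the box at (225,245).

```bash
cat > h.py <<'E'
import numpy as np,cv2
from scipy.spatial.transform import Rotation as R
def ray(p,uv):
    K=np.array(p["K"]);d=(np.atleast_2d(uv)-K[:2,2])/[K[0,0],K[1,1]]
    s=d.copy()
    for _ in range(20): s=d/(1+p["k1"]*(s**2).sum(1,keepdims=True))
    T=np.array(p["T"]);return T[:3,3],np.c_[s,np.ones(len(s))]@T[:3,:3].T
def plane(p,uv,z):
    o,d=ray(p,uv);return o+d*((z-o[2])/d[:,2:])
def proj(p,X):
    T=np.array(p["T"]);c=(np.atleast_2d(X)-T[:3,3])@T[:3,:3];s=c[:,:2]/c[:,2:]
    s=s*(1+p["k1"]*(s**2).sum(1,keepdims=True));K=np.array(p["K"]);return s*[K[0,0],K[1,1]]+K[:2,2]
def blobs(m,n=150):
    c,_=cv2.findContours(m.astype(np.uint8),cv2.RETR_EXTERNAL,cv2.CHAIN_APPROX_NONE)
    return [x[:,0,:].astype(float) for x in c if cv2.contourArea(x)>n]
def rect(P):
    (c,s,a)=cv2.minAreaRect(P[:,:2].astype(np.float32));return np.round(c,4),np.round(s,4),round(a,1)
E
python3 - <<'E'
from h import *
from cell import viewer
p=viewer.camera_params("top");im=cv2.imread("pics/top0.png");h=cv2.cvtColor(im,cv2.COLOR_BGR2HSV)
m=(h[...,0]>4)&(h[...,0]<22)&(h[...,1]>110)&(h[...,2]>90)
m[:90]=0;m[:,:140]=0;m[:,495:]=0
for b in blobs(m): print("or",b.mean(0),rect(plane(p,b,.012)))
for n,px in(("spraytop",(361,138)),("boxc",(235,182)),("decoy",(157,295)),("carton",(380,204)),("tumb",(211,128))):print(n,plane(p,px,.05 if n!="spraytop" else .185).round(3))
print("shelf corners",plane(p,[(155,100),(288,85),(296,154),(160,172)],.238).round(3))
c=cv2.resize(im[130:280,180:340],None,fx=5,fy=5,interpolation=cv2.INTER_CUBIC)[:600]
c=cv2.resize(im[150:265,190:340],None,fx=5,fy=5,interpolation=cv2.INTER_CUBIC);cv2.imwrite("pics/c1.png",c)
E
```

```text
or [301.81395349 238.6744186 ] (array([ 0.4435, -0.0803]), array([0.0857, 0.1252]), 9.8)
or [380.25641026 204.62393162] (array([ 0.5663, -0.3233]), array([0.0792, 0.126 ]), 80.2)
spraytop [[ 0.717 -0.229  0.185]]
boxc [[0.602 0.136 0.05 ]]
decoy [[0.243 0.344 0.05 ]]
carton [[ 0.558 -0.314  0.05 ]]
tumb [[0.776 0.225 0.05 ]]
shelf corners [[ 0.78   0.364  0.238]
 [ 0.845 -0.011  0.238]
 [ 0.639 -0.042  0.238]
 [ 0.568  0.326  0.238]]
```

View pics/c1.png

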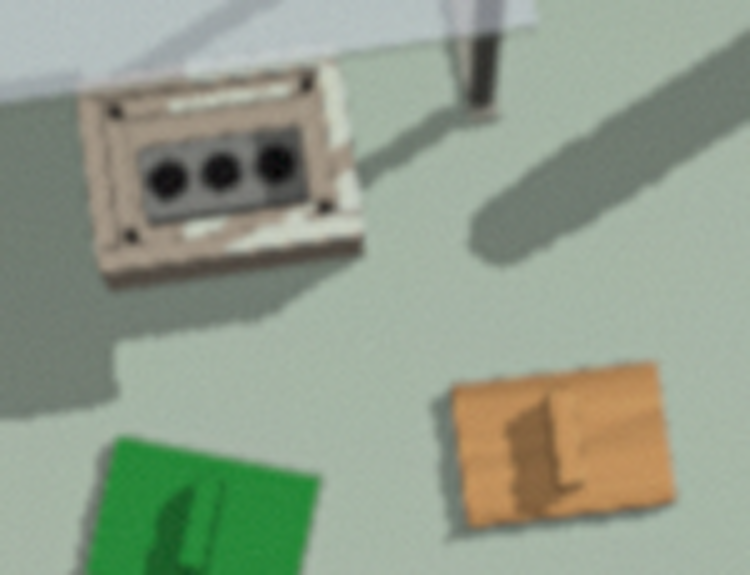

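The crop shows the box's stud tops at crop px (115,110), (305,83), (325,205) and (131,235), and the cover plate with its ridge across the middle at about (560,440). I'll work out the box pose and the approach.

```bash
cat >> h.py <<'E'
def rot(yaw,tilt): # deg; tool-down yaw, tilted so that tool z leans to yaw-180
    return R.from_euler('z',yaw,degrees=True)*R.from_euler('x',180,degrees=True)*R.from_euler('y',tilt,degrees=True)
def delta(p0,R0,p1,R1):
    return np.round(R0.inv().apply(np.array(p1)-p0)*100,2).tolist(),np.round((R0.inv()*R1).as_rotvec(degrees=True),2).tolist()
E
python3 - <<'E'
from h import *
from cell import robot,viewer
p=viewer.camera_params("top")
c=np.array([(115,110),(305,83),(325,205),(131,235)]);S=plane(p,(c+.5)/5-.5+[190,150],.053)
ctr=S.mean(0);print("box",ctr.round(4));l=(S[0]-S[1]+S[3]-S[2])[:2];print("len",np.linalg.norm(l)/2,"yaw",np.degrees(np.arctan2(-l[0],l[1])), np.linalg.norm((S[0]-S[3]+S[1]-S[2])[:2])/2)
print(rot(190,40).as_matrix().round(2))
o=robot.observe();P=o["tool_pos"];Q=R.from_euler('xyz',o["tool_rot"])
ps=np.array(P)
# end: back off 80 mm from grasp
Rt=rot(189.8,40);y=np.radians(9.8);g=np.array([.4435+.006*np.cos(y),-.0803+.006*np.sin(y),.021]);e=g-.1*Rt.as_matrix()[:,2]
print("grasp",g,"end",e)
a,A=P,Q
for f in(.25,.5,.75,1):
    b=ps+(e-ps)*f;b[2]=max(b[2],.2) if f<1 else e[2]
    B=rot(13.1+(189.8-13.1)*f,40*max(0,(f-.4)/.6));print(delta(a,A,b,B));a,A=b,B
E
```

```text
box [0.604  0.1407 0.053 ]
len 0.11974529510917481 yaw 11.874514889556341 0.080118051860758
[[-0.75 -0.17 -0.63]
 [-0.13  0.98 -0.11]
 [ 0.64  0.   -0.77]]
grasp [ 0.44941245 -0.07927874  0.021     ] end [ 0.51275325 -0.06833789  0.09760444]
([12.1, -8.54, 2.63], [-0.06, -0.03, -44.17])
([14.63, 2.3, 0.0], [2.57, 6.33, -44.12])
([8.83, 11.84, 1.03], [11.47, 15.83, -42.81])
([-5.78, 14.69, 8.66], [23.27, 15.83, -37.73])
```

```bash
sed -i "s/from_euler('y',tilt/from_euler('y',-tilt/" h.py
python3 - <<'E'
from h import *
from cell import robot
o=robot.observe();P=o["tool_pos"];Q=R.from_euler('xyz',o["tool_rot"]);ps=np.array(P)
Rt=rot(189.8,40);print(Rt.as_matrix().round(2));y=np.radians(9.8);g=np.array([.4435+.006*np.cos(y),-.0803+.006*np.sin(y),.021]);e=g-.1*Rt.as_matrix()[:,2]
print("grasp",g,"end",e)
a,A=P,Q
for f in(.25,.5,.75,1):
    b=ps+(e-ps)*f;b[2]=max(b[2],.2) if f<1 else e[2]
    B=rot(13.1+(189.8-13.1)*f,40*max(0,(f-.4)/.6));print(delta(a,A,b,B));a,A=b,B
E
```

```text
[[-0.75 -0.17  0.63]
 [-0.13  0.99  0.11]
 [-0.64  0.   -0.77]]
grasp [ 0.44941245 -0.07927874  0.021     ] end [ 0.38607165 -0.0902196   0.09760444]
([8.89, -8.73, 2.63], [-0.06, -0.03, -44.17])
([12.46, -0.07, -0.0], [-2.57, -6.33, -44.12])
([8.92, 8.63, -1.04], [-11.47, -15.83, -42.81])
([4.45, 12.45, 9.23], [-23.27, -15.83, -37.73])
```

>>> {"fn": "step_arm", "kwargs": {"increments": [{"delta_pos":[2.4,-1.7,0.4],"dr":[0,0,-8.8],"fingers":-1},{"delta_pos":[4.8,-3.4,0.8],"dr":[0,0,-17.6],"fingers":-1},{"delta_pos":[7.2,-5.1,1.2],"dr":[0,0,-26.4],"fingers":-1},{"delta_pos":[9.6,-6.8,1.6],"dr":[0,0,-35.2],"fingers":-1},{"delta_pos":[12,-8.5,2],"dr":[0,0,-44],"fingers":-1}]}}

```text
time: 0.78
tool_pos: [0.2172, -0.4004, 0.2064]
tool_rot: [-3.141, -0.0, 1.002]
contact_force: [0.8, 0.1, -0.1]
opening: 0.0918
grip_force: 0.0
```

>>> {"fn": "step_arm", "kwargs": {"increments": [{"delta_pos":[2.3,-0.2,0],"dr":[-0.5,-1.2,-8.8],"fingers":-1},{"delta_pos":[4.5,-0.4,0],"dr":[-1,-2.5,-17.6],"fingers":-1},{"delta_pos":[6.8,-0.6,0],"dr":[-1.5,-3.8,-26.4],"fingers":-1},{"delta_pos":[9,-0.8,0],"dr":[-2,-5,-35.2],"fingers":-1},{"delta_pos":[11.3,-0.9,0],"dr":[-2.6,-6.3,-44],"fingers":-1}]}}

```text
time: 1.4
tool_pos: [0.2707, -0.3008, 0.2066]
tool_rot: [3.141, 0.117, 1.77]
contact_force: [0.2, 1.1, 0.8]
opening: 0.0921
grip_force: 0.0
```

```bash
cat > go.py <<'E'
from h import *
from cell import robot
import sys
# args: x y z yaw tilt
def go(x,y,z,yaw,tilt):
    o=robot.observe();print(np.round(o["qpos"],2),delta(o["tool_pos"],R.from_euler('xyz',o["tool_rot"]),[x,y,z],rot(yaw,tilt)))
go(*map(float,sys.argv[1:]))
E
python3 go.py .35 -.2 .2 145 20
```

```text
[-0.99  0.08  1.93 -0.05  1.02 -1.17] ([8.32, 9.77, -0.31], [-10.05, -12.66, -42.48])
```

>>> {"fn": "step_arm", "kwargs": {"increments": [{"delta_pos":[1.7,2,0],"dr":[-2,-2.5,-8.5],"fingers":-1},{"delta_pos":[3.4,4,0],"dr":[-4,-5,-17],"fingers":-1},{"delta_pos":[5.1,6,0],"dr":[-6,-7.5,-25.5],"fingers":-1},{"delta_pos":[6.8,7.8,0],"dr":[-8,-10,-34],"fingers":-1},{"delta_pos":[8.3,9.8,0],"dr":[-10,-12.6,-42.5],"fingers":-1}]}}

```text
time: 2.02
tool_pos: [0.3509, -0.2007, 0.1971]
tool_rot: [-3.141, 0.349, 2.531]
contact_force: [-0.1, 0.1, -0.8]
opening: 0.0915
grip_force: 0.0
```

```bash
python3 go.py .386 -.09 .11 189.8 40
```

```text
[-0.75 -0.03  2.14  0.07  0.69 -1.75] ([6.24, 11.09, 6.99], [-22.52, -18.98, -38.95])
```

>>> {"fn": "step_arm", "kwargs": {"increments": [{"delta_pos":[1.3,2.2,0.5],"dr":[-4.5,-3.8,-7.8],"fingers":-1},{"delta_pos":[2.5,4.4,1.5],"dr":[-9,-7.6,-15.6],"fingers":-1},{"delta_pos":[3.8,6.7,3],"dr":[-13.5,-11.4,-23.4],"fingers":-1},{"delta_pos":[5,8.9,5],"dr":[-18,-15.2,-31.2],"fingers":-1},{"delta_pos":[6.2,11.1,7],"dr":[-22.5,-19,-39],"fingers":-1}]}}

```text
time: 2.65
tool_pos: [0.3959, -0.0815, 0.143]
tool_rot: [3.103, 0.576, 3.1]
contact_force: [0.5, -3.5, -0.0]
opening: 0.0919
grip_force: 0.0
```

```bash
python3 go.py .386 -.09 .11 189.8 40
python3 - <<'E'
from h import *
from cell import viewer
p=viewer.camera_params("wrist");im=viewer.read_camera("wrist")[:,:,::-1];cv2.imwrite("pics/w1.png",im)
h=cv2.cvtColor(im,cv2.COLOR_BGR2HSV)
m=(h[...,0]>4)&(h[...,0]<22)&(h[...,1]>110)&(h[...,2]>70)
for b in blobs(m,800):
    a=cv2.approxPolyDP(b.astype(np.float32)[:,None],8,True)[:,0]
    print(rect(plane(p,b,.012)),a.tolist())
E
```

```text
[-0.7   0.03  2.41  1.    0.45 -3.11] ([2.6, -0.97, 2.21], [-5.01, -6.78, -9.91])
(array([ 0.5434, -0.322 ]), array([0.0991, 0.1107]), 79.5) [[39.0, 226.0], [63.0, 259.0], [53.0, 233.0], [103.0, 236.0], [125.0, 259.0], [112.0, 230.0], [118.0, 214.0], [49.0, 210.0]]
(array([ 0.4468, -0.0789]), array([0.1064, 0.127 ]), 10.0) [[338.0, 118.0], [201.0, 150.0], [231.0, 209.0], [287.0, 208.0], [342.0, 192.0]]
```

View pics/w1.png

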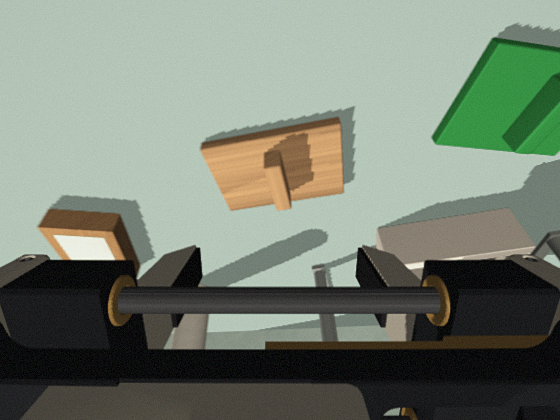

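The wrist view shows the cover at about (275,165) and the fingers along the bottom. The arm ran into its j6 and j4 limits, so I'll fit a small kinematic model to plan a grasp it can reach.

```bash
cat > fk.py <<'E'
from h import *
from scipy.optimize import least_squares
lo=np.array([-2.53,-.77,.04,-1,.28,-3.11]);hi=np.array([2.53,2.02,2.7,4.14,2.66,3.11])
def fk(q,g):
    h,a0,d,a1,a2,e,L=g
    E=lambda s,a:R.from_euler(s,a)
    A=E('z',q[0]);B=A*E('y',q[1]);C=B*E('y',q[2])
    D=C*E('z',-q[3] if S4<0 else q[3])*E('y',q[4])
    T=D*E('z',S6*q[5]+C6)
    p=A.apply([a0,d,h])+B.apply([0,0,a1])+C.apply([e,0,a2])+D.apply([0,0,L])
    return p,T
S4,S6,C6=1,1,np.pi/2
E
python3 - <<'E'
import fk
from fk import *
from cell import robot
o=robot.observe()
D=[([-1.48797,.34256,1.52479,0,1.2754,-.14597],[.11908,-.51101,.22621],[-3.1405,0,.2288],1),
([-0.99,.08,1.93,-.05,1.02,-1.17],[.2707,-.3008,.2066],[3.141,.117,1.77],.2),
([-.75,-.03,2.14,.07,.69,-1.75],[.3509,-.2007,.1971],[-3.141,.349,2.531],.2),
(o["qpos"],o["tool_pos"],o["tool_rot"],1)]
g0=[.3,0,.07,.4,.4,0,.25]
for s4 in(1,-1):
  for s6 in(1,-1):
    for c6 in(0,np.pi/2,np.pi,-np.pi/2):
      fk.S4,fk.S6,fk.C6=s4,s6,c6
      e=[(fk.fk(q,g0)[1].inv()*R.from_euler('xyz',r)).magnitude() for q,p,r,w in D]
      if sum(e)<1:
        f=least_squares(lambda g:np.r_[np.concatenate([(fk.fk(q,g)[0]-p)*w for q,p,r,w in D]),1e-3*(np.array(g)-g0)],g0)
        print(s4,s6,c6,np.round(e,3),f.x.round(4),[(fk.fk(q,f.x)[0]-p).round(3) for q,p,r,w in D])
E
```

```text
Traceback (most recent call last):
AttributeError: 'function' object has no attribute 'fk'
```

```bash
cat > fit.py <<'E'
import fk as M
from fk import *
from cell import robot
o=robot.observe()
D=[([-1.48797,.34256,1.52479,0,1.2754,-.14597],[.11908,-.51101,.22621],[-3.1405,0,.2288],1),
([-0.99,.08,1.93,-.05,1.02,-1.17],[.2707,-.3008,.2066],[3.141,.117,1.77],.2),
([-.75,-.03,2.14,.07,.69,-1.75],[.3509,-.2007,.1971],[-3.141,.349,2.531],.2),
(o["qpos"],o["tool_pos"],o["tool_rot"],1)]
g0=[.3,0,.07,.4,.4,0,.25]
for s4 in(1,-1):
  for s6 in(1,-1):
    for c6 in(0,np.pi/2,np.pi,-np.pi/2):
      M.S4,M.S6,M.C6=s4,s6,c6
      e=[(M.fk(q,g0)[1].inv()*R.from_euler('xyz',r)).magnitude() for q,p,r,w in D]
      if sum(e)<1.5:
        f=least_squares(lambda g:np.r_[np.concatenate([(M.fk(q,g)[0]-p)*w for q,p,r,w in D]),1e-3*(np.array(g)-g0)],g0)
        print(s4,s6,c6,np.round(e,3),f.x.round(4),[(M.fk(q,f.x)[0]-p).round(3) for q,p,r,w in D])
E
python3 fit.py
```

```text
1 1 1.5707963267948966 [0.    0.006 0.007 0.   ] [0.2233 0.     0.0764 0.5061 0.3797 0.0466 0.3182] [array([-0., -0.,  0.]), array([0.001, 0.001, 0.002]), array([-0.001, -0.001, -0.002]), array([0., 0., 0.])]
```

The model fits exactly. Next is an IK check of the grasp and place options.

```bash
cat >> fk.py <<'E'
G=[.2233,0,.0764,.5061,.3797,.0466,.3182]
def ik(p,Rt,q0=None,n=30):
    rng=np.random.default_rng(0);out=[]
    for i in range(n):
        s=np.array(q0) if (q0 is not None and i==0) else rng.uniform(lo,hi)
        f=least_squares(lambda q:(lambda a:np.r_[(a[0]-p)*5,(a[1].inv()*Rt).as_rotvec()])(fk(q,G)),np.clip(s,lo+1e-6,hi-1e-6),bounds=(lo,hi))
        if f.cost<1e-6 and not any(np.abs(f.x-o).max()<.02 for o in out): out.append(f.x)
    return out
E
python3 - <<'E'
from fk import *
cov=np.array([.4435,-.0803]);box=np.array([.604,.1407])
for nm,c,z,ps in(("cov",cov,.021,9.8),("box",box,.075,11.9)):
  for opt in "AB":
    for t in(35,40,45):
      yaw=ps+(180 if opt=="B" else 0);Rt=rot(yaw,t if opt=="B" else -t)
      for up in(0,.07):
        g=np.r_[c+.006*np.array([np.cos(np.radians(ps)),np.sin(np.radians(ps))]),z+up]
        print(nm,opt,t,up,[q.round(2).tolist() for q in ik(g,Rt)])
E
```

```text
cov A 35 0 [[-0.65, 0.52, 2.42, 2.05, 0.49, -1.25]]
cov A 35 0.07 [[-0.65, 0.29, 2.36, 1.47, 0.44, -0.62]]
cov A 40 0 [[-0.72, 0.58, 2.48, 2.17, 0.65, -1.46]]
cov A 40 0.07 [[-0.72, 0.32, 2.43, 1.74, 0.53, -0.94]]
cov A 45 0 [[-0.78, 0.66, 2.53, 2.23, 0.82, -1.63]]
cov A 45 0.07 [[-0.78, 0.38, 2.49, 1.91, 0.66, -1.2]]
cov B 35 0 [[-0.65, 0.52, 2.42, 2.05, 0.49, 1.89]]
cov B 35 0.07 [[-0.65, 0.29, 2.36, 1.47, 0.44, 2.53]]
cov B 40 0 [[-0.72, 0.58, 2.48, 2.17, 0.65, 1.68]]
cov B 40 0.07 [[-0.72, 0.32, 2.43, 1.74, 0.53, 2.2]]
cov B 45 0 [[-0.78, 0.66, 2.53, 2.23, 0.82, 1.51]]
cov B 45 0.07 [[-0.78, 0.38, 2.49, 1.91, 0.66, 1.94]]
box A 35 0 []
box A 35 0.07 []
box A 40 0 []
box A 40 0.07 []
box A 45 0 [[0.05, 0.54, 2.12, 2.77, 0.32, -1.33]]
box A 45 0.07 []
box B 35 0 []
box B 35 0.07 []
box B 40 0 []
box B 40 0.07 []
box B 45 0 [[0.05, 0.54, 2.12, 2.77, 0.32, 1.81]]
box B 45 0.07 []
```

Run:
```python
from fk import *
ps=11.9;u=np.array([np.cos(np.radians(ps)),np.sin(np.radians(ps)),0])
for t in(22,26,30,34,44,48,52):
  for dx,up in((0,0),(0,.03),(-.08,.03),(-.12,.08)):
    g=np.r_[.604,.1407,.07+up]+(.006+dx)*u
    print(t,dx,up,[q.round(2).tolist() for q in ik(g,rot(ps+180,t),n=12)])
```

```text
22 0 0 [[0.08, 0.53, 1.79, 0.11, 0.44, -1.79]]
22 0 0.03 [[0.08, 0.49, 1.77, 0.1, 0.51, -1.77]]
22 -0.08 0.03 [[0.06, 0.37, 1.98, 0.14, 0.41, -1.84]]
22 -0.12 0.08 [[0.04, 0.22, 2.02, 0.12, 0.53, -1.83]]
26 0 0 [[0.08, 0.52, 1.86, 0.18, 0.32, -1.86]]
26 0 0.03 [[0.08, 0.47, 1.83, 0.15, 0.39, -1.83]]
26 -0.08 0.03 [[0.05, 0.36, 2.04, 0.23, 0.3, -1.93]]
26 -0.12 0.08 [[0.03, 0.2, 2.08, 0.19, 0.42, -1.9]]
30 0 0 []
30 0 0.03 []
30 -0.08 0.03 []
30 -0.12 0.08 [[0.02, 0.19, 2.14, 0.3, 0.31, -2.02]]
34 0 0 []
34 0 0.03 []
34 -0.08 0.03 []
34 -0.12 0.08 []
44 0 0 [[0.05, 0.54, 2.11, 2.76, 0.3, 1.82]]
44 0 0.03 []
44 -0.08 0.03 [[0.01, 0.39, 2.3, 2.72, 0.34, 1.83]]
44 -0.12 0.08 []
48 0 0 [[0.04, 0.57, 2.16, 2.85, 0.44, 1.73]]
48 0 0.03 [[0.04, 0.5, 2.14, 2.78, 0.35, 1.8]]
48 -0.08 0.03 [[0.0, 0.43, 2.35, 2.81, 0.49, 1.73]]
48 -0.12 0.08 [[-0.03, 0.23, 2.4, 2.61, 0.36, 1.91]]
52 0 0 [[0.04, 0.6, 2.2, 2.9, 0.58, 1.67]]
52 0 0.03 [[0.04, 0.53, 2.19, 2.86, 0.49, 1.72]]
52 -0.08 0.03 [[-0.01, 0.47, 2.4, 2.86, 0.65, 1.67]]
52 -0.12 0.08 [[-0.04, 0.26, 2.46, 2.73, 0.51, 1.78]]
```

Run:
```python
from fk import *
from cell import robot,viewer
p=viewer.camera_params("wrist");C=plane(p,[(340,118),(201,143),(231,209),(343,191)],.012);print(C.round(4),C.mean(0))
q0=robot.observe()["qpos"];ps=9.9;u=np.array([np.cos(np.radians(ps)),np.sin(np.radians(ps)),0])
for t in(46,50):
  for up in(0,.03,.07,.1):
    print("cov",t,up,[q.round(2).tolist() for q in ik(np.r_[.444,-.08,.021+up]+.004*u,rot(ps,-t),n=12)])
Rt=rot(ps,-48);q1=ik(np.r_[.444,-.08,.021]+.004*u-.08*Rt.as_matrix()[:,2],Rt,n=12);print(q1)
q1=q1[0]
n=25;Q=[q0+(q1-q0)*k/n for k in range(n+1)]
X=[fk(q,G) for q in Q]
print("maxang",max((X[k][1].inv()*X[k+1][1]).magnitude() for k in range(n))*57.3,np.array([x[0] for x in X]).round(2).tolist())
for c in range(0,n,5):
    print([delta(X[c][0],X[c][1],*X[c+k]) for k in range(1,6)])
```

```text
[[ 0.3842 -0.0188  0.012 ]
 [ 0.4021 -0.1405  0.012 ]
 [ 0.4935 -0.1277  0.012 ]
 [ 0.4741 -0.0038  0.012 ]] [ 0.43847395 -0.07268245  0.012     ]
cov 46 0 [[-0.8, 0.68, 2.54, 2.23, 0.85, -1.66]]
cov 46 0.03 [[-0.8, 0.55, 2.53, 2.13, 0.77, -1.51]]
cov 46 0.07 [[-0.8, 0.39, 2.5, 1.93, 0.69, -1.25]]
cov 46 0.1 [[-0.8, 0.27, 2.47, 1.75, 0.65, -1.02]]
cov 50 0 [[-0.85, 0.77, 2.58, 2.24, 0.99, -1.78]]
cov 50 0.03 [[-0.85, 0.63, 2.57, 2.16, 0.91, -1.64]]
cov 50 0.07 [[-0.85, 0.45, 2.55, 2.01, 0.81, -1.41]]
cov 50 0.1 [[-0.85, 0.33, 2.52, 1.86, 0.75, -1.2]]
[array([-1.07894145,  0.50714167,  2.66234532,  1.91340424,  0.84682026,
       -1.60615313])]
maxang 6.819904263831857 [[0.4, -0.08, 0.14], [0.39, -0.07, 0.13], [0.39, -0.07, 0.13], [0.39, -0.07, 0.12], [0.39, -0.06, 0.12], [0.39, -0.06, 0.11], [0.38, -0.06, 0.11], [0.38, -0.05, 0.1], [0.38, -0.05, 0.1], [0.38, -0.05, 0.1], [0.38, -0.05, 0.1], [0.38, -0.05, 0.09], [0.38, -0.05, 0.09], [0.38, -0.05, 0.09], [0.38, -0.05, 0.09], [0.39, -0.05, 0.09], [0.39, -0.05, 0.09], [0.39, -0.05, 0.08], [0.39, -0.06, 0.08], [0.39, -0.06, 0.08], [0.39, 
[... 524 characters left out ...]
, 1.41], [-4.62, 1.99, 33.71])]
[([0.08, -0.09, 0.22], [-0.87, 0.33, 6.75]), ([0.11, -0.16, 0.41], [-1.72, 0.64, 13.51]), ([0.09, -0.22, 0.58], [-2.58, 0.92, 20.26]), ([0.02, -0.28, 0.74], [-3.43, 1.19, 27.01]), ([-0.11, -0.33, 0.87], [-4.3, 1.44, 33.75])]
[([-0.19, 0.04, 0.11], [-0.89, 0.24, 6.73]), ([-0.43, 0.1, 0.2], [-1.8, 0.46, 13.45]), ([-0.72, 0.17, 0.27], [-2.73, 0.68, 20.16]), ([-1.07, 0.25, 0.32], [-3.69, 0.89, 26.85]), ([-1.46, 0.34, 0.35], [-4.68, 1.1, 33.53])]
[([-0.33, 0.31, 0.02], [-1.03, 0.23, 6.66]), ([-0.7, 0.65, 0.02], [-2.09, 0.48, 13.3]), ([-1.12, 1.0, -0.0], [-3.19, 0.74, 19.91]), ([-1.59, 1.36, -0.05], [-4.33, 1.01, 26.5]), ([-2.11, 1.74, -0.11], [-5.51, 1.31, 33.07])]
```

Run:
```python
from fk import *
from cell import robot
q0=robot.observe()["qpos"];ps=9.9;u=np.array([np.cos(np.radians(ps)),np.sin(np.radians(ps)),0])
Rt=rot(ps,-48);q1=ik(np.r_[.444,-.08,.12]+.004*u,Rt,n=12)[0];print(q1.round(2))
n=20;X=[fk(q0+(q1-q0)*k/n,G) for k in range(n+1)]
print("maxang",max((X[k][1].inv()*X[k+1][1]).magnitude() for k in range(n))*57.3,[(x[0].round(2).tolist(),(x[1].as_matrix()[2,1]).round(2)) for x in X[::2]])
for c in range(0,n,5): print([delta(X[c][0],X[c][1],*X[c+k]) for k in (1,3,5)])
```

```text
[-0.82  0.3   2.5   1.82  0.7  -1.12]
maxang 8.512063398664434 [([0.4, -0.08, 0.14], np.float64(0.05)), ([0.4, -0.07, 0.14], np.float64(0.23)), ([0.4, -0.06, 0.13], np.float64(0.4)), ([0.41, -0.06, 0.13], np.float64(0.53)), ([0.41, -0.06, 0.13], np.float64(0.61)), ([0.42, -0.06, 0.12], np.float64(0.63)), ([0.42, -0.06, 0.12], np.float64(0.59)), ([0.43, -0.06, 0.12], np.float64(0.5)), ([0.44, -0.06, 0.12], np.float64(0.37)), ([0.44, -0.07, 0.12], np.float64(0.19)), ([0.45, -0.08, 0.12], np.float64(-0.0))]
[([0.06, 0.35, 0.33], [-1.06, -0.14, 8.44]), ([0.08, 0.97, 0.95], [-3.13, -0.2, 25.34]), ([-0.04, 1.47, 1.52], [-5.15, -0.02, 42.24])]
[([0.05, 0.2, 0.28], [-0.93, 0.15, 8.46]), ([0.01, 0.57, 0.81], [-2.74, 0.58, 25.37]), ([-0.21, 0.88, 1.3], [-4.49, 1.17, 42.26])]
[([-0.06, 0.19, 0.23], [-0.83, 0.33, 8.44]), ([-0.31, 0.61, 0.67], [-2.45, 1.09, 25.31]), ([-0.75, 1.04, 1.05], [-4.08, 1.99, 42.13])]
[([-0.09, 0.35, 0.19], [-0.78, 0.51, 8.4]), ([-0.39, 1.12, 0.52], [-2.33, 1.66, 25.15]), ([-0.87, 1.98, 0.8], [-3.89, 3.04, 41.82])]
```

>>> {"fn": "step_arm", "kwargs": {"increments": [{"delta_pos":[0,0.3,0.3],"dr":[-1,0,8.4],"fingers":-1},{"delta_pos":[0,0.6,0.6],"dr":[-2,0,16.9],"fingers":-1},{"delta_pos":[0,0.9,0.9],"dr":[-3,0,25.3],"fingers":-1},{"delta_pos":[0,1.2,1.2],"dr":[-4,0,33.8],"fingers":-1},{"delta_pos":[0,1.5,1.5],"dr":[-5,0,42.2],"fingers":-1}]}}

```text
time: 3.32
tool_pos: [0.4043, -0.0659, 0.1311]
tool_rot: [2.632, 0.363, 2.304]
contact_force: [0.1, 0.6, -0.7]
opening: 0.092
grip_force: 0.0
```

```bash
cat > pl.py <<'E'
import sys
from fk import *
from cell import robot
# joint-space path to tcp pose: x y z yaw tilt(A: negative) n
x,y,z,yaw,t,n=map(float,sys.argv[1:]);n=int(n)
o=robot.observe();q0=o["qpos"];P=o["tool_pos"];print(q0.round(2),"err",(fk(q0,G)[0]-P).round(4))
s=ik(np.array([x,y,z]),rot(yaw,t),q0,n=12);q1=min(s,key=lambda q:abs(q-q0).max());print(q1.round(2))
X=[fk(q0+(q1-q0)*k/n,G) for k in range(n+1)]
print("maxang",max((X[k][1].inv()*X[k+1][1]).magnitude() for k in range(n))*57.3,[x[0].round(2).tolist() for x in X[::3]])
print([delta(X[0][0],X[0][1],*X[k]) for k in range(1,min(n,5)+1)])
E
python3 pl.py .448 -.079 .12 9.9 -48 15
```

```text
[-0.73  0.1   2.43  1.19  0.51 -2.6 ] err [0.     0.     0.0001]
[-0.82  0.3   2.5   1.82  0.7  -1.12]
maxang 8.578475217167897 [[0.4, -0.07, 0.13], [0.41, -0.06, 0.13], [0.42, -0.06, 0.12], [0.43, -0.06, 0.12], [0.44, -0.07, 0.12], [0.45, -0.08, 0.12]]
[([0.08, 0.22, 0.3], [-0.97, 0.18, 8.52]), ([0.12, 0.44, 0.59], [-1.92, 0.42, 17.04]), ([0.1, 0.64, 0.86], [-2.84, 0.69, 25.56]), ([0.04, 0.83, 1.12], [-3.74, 1.0, 34.08]), ([-0.06, 0.99, 1.37], [-4.63, 1.36, 42.59])]
```

Tracks well, as planned. Continuing.

>>> {"fn": "step_arm", "kwargs": {"increments": [{"delta_pos":[0,0.2,0.3],"dr":[-1,0.2,8.5],"fingers":-1},{"delta_pos":[0.1,0.4,0.6],"dr":[-1.9,0.4,17],"fingers":-1},{"delta_pos":[0.1,0.6,0.9],"dr":[-2.8,0.7,25.5],"fingers":-1},{"delta_pos":[0,0.8,1.1],"dr":[-3.7,1,34],"fingers":-1},{"delta_pos":[0,1,1.4],"dr":[-4.6,1.4,42.5],"fingers":-1}]}}

```text
time: 3.95
tool_pos: [0.4176, -0.0575, 0.1243]
tool_rot: [2.461, -0.087, 1.703]
contact_force: [0.0, -0.6, -0.6]
opening: 0.0915
grip_force: 0.0
```

>>> {"fn": "step_arm", "kwargs": {"increments": [{"delta_pos":[-0.1,0.2,0.2],"dr":[-0.8,0.3,8.4],"fingers":-1},{"delta_pos":[-0.2,0.4,0.4],"dr":[-1.6,0.7,16.9],"fingers":-1},{"delta_pos":[-0.3,0.6,0.7],"dr":[-2.4,1.1,25.3],"fingers":-1},{"delta_pos":[-0.5,0.8,0.9],"dr":[-3.2,1.5,33.7],"fingers":-1},{"delta_pos":[-0.7,1,1],"dr":[-4.1,2,42],"fingers":-1}]}}

```text
time: 4.58
tool_pos: [0.4325, -0.0624, 0.1221]
tool_rot: [2.588, -0.555, 1.099]
contact_force: [0.3, 1.3, -0.6]
opening: 0.0918
grip_force: 0.0
```

```bash
python3 pl.py .448 -.079 .12 9.9 -48 5
```

```text
[-0.79  0.23  2.47  1.6   0.63 -1.62] err [0.     0.0001 0.0001]
[-0.82  0.3   2.5   1.82  0.7  -1.12]
maxang 8.631462743027546 [[0.43, -0.06, 0.12], [0.44, -0.07, 0.12]]
[([-0.06, 0.33, 0.22], [-0.79, 0.55, 8.58]), ([-0.16, 0.7, 0.42], [-1.57, 1.15, 17.14]), ([-0.32, 1.09, 0.61], [-2.35, 1.79, 25.69]), ([-0.52, 1.5, 0.78], [-3.14, 2.48, 34.21]), ([-0.78, 1.94, 0.94], [-3.92, 3.23, 42.72])]
```

>>> {"fn": "step_arm", "kwargs": {"increments": [{"delta_pos":[-0.1,0.3,0.2],"dr":[-0.8,0.6,8.6],"fingers":-1},{"delta_pos":[-0.2,0.7,0.4],"dr":[-1.6,1.2,17.1],"fingers":-1},{"delta_pos":[-0.3,1.1,0.6],"dr":[-2.4,1.8,25.7],"fingers":-1},{"delta_pos":[-0.5,1.5,0.8],"dr":[-3.1,2.5,34.2],"fingers":-1},{"delta_pos":[-0.8,1.9,0.9],"dr":[-3.9,3.2,42.7],"fingers":-1}]}}

```text
time: 5.2
tool_pos: [0.4475, -0.0792, 0.1199]
tool_rot: [3.142, -0.837, 0.173]
contact_force: [0.9, 1.6, 0.6]
opening: 0.092
grip_force: 0.0
```

```bash
python3 go.py .448 -.079 .05 9.9 -48
python3 - <<'E'
from h import *
from cell import viewer
p=viewer.camera_params("wrist");im=viewer.read_camera("wrist")[:,:,::-1];cv2.imwrite("pics/w2.png",im)
h=cv2.cvtColor(im,cv2.COLOR_BGR2HSV)
m=(h[...,0]>4)&(h[...,0]<22)&(h[...,1]>110)&(h[...,2]>60)
for b in blobs(m,800):
    a=cv2.approxPolyDP(b.astype(np.float32)[:,None],6,True)[:,0]
    print(rect(plane(p,b,.012)),a.tolist(),plane(p,a,.012).round(4)[:,:2].tolist())
E
```

```text
[-0.83  0.3   2.5   1.81  0.7  -1.12] ([-5.16, -0.01, 4.72], [-0.02, 0.02, 0.02])
(array([ 0.441 , -0.1667]), array([0.0297, 0.2967]), 9.8) [[204.0, 348.0], [523.0, 348.0], [547.0, 336.0], [355.0, 342.0], [350.0, 313.0], [208.0, 314.0]] [[0.402, -0.0234], [0.4477, -0.2905], [0.4612, -0.3138], [0.4287, -0.149], [0.4521, -0.1435], [0.4294, -0.0187]]
(array([ 0.4766, -0.075 ]), array([0.0228, 0.1281]), 9.9) [[211.0, 285.0], [347.0, 281.0], [344.0, 263.0], [215.0, 263.0]] [[0.4553, -0.0137], [0.4811, -0.1393], [0.4987, -0.1354], [0.4771, -0.0113]]
(array([ 0.5811, -0.3283]), array([0.0697, 0.1198]), 79.0) [[495.0, 171.0], [497.0, 259.0], [507.0, 259.0], [506.0, 181.0], [559.0, 188.0]] [[0.6448, -0.3052], [0.5286, -0.2846], [0.5303, -0.2945], [0.6315, -0.3149], [0.6318, -0.3737]]
```

View pics/w2.png

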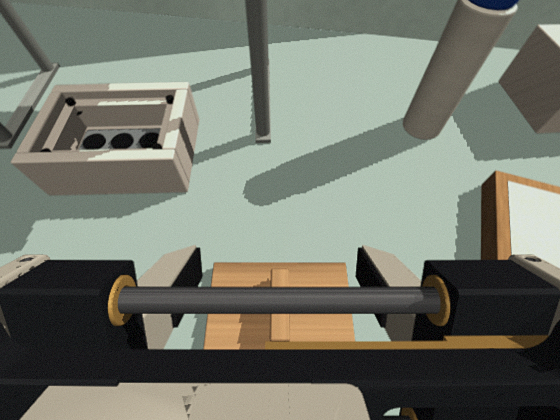

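The wrist view shows the ridge at about column 281, centred between the fingers. The cover's rear plate corners at (215,263) and (344,263) put its centre at (0.4436, -0.081), which matches the top view. Descending.

>>> {"fn": "step_arm", "kwargs": {"increments": [{"delta_pos":[-1.5,0,1.4],"dr":[0,0,0],"fingers":-1},{"delta_pos":[-3.5,0,3.2],"dr":[0,0,0],"fingers":-1},{"delta_pos":[-5.5,0,5.1],"dr":[0,0,0],"fingers":-1},{"delta_pos":[-6.8,0,6.3],"dr":[0,0,0],"fingers":-1},{"delta_pos":[-7.1,0,6.6],"dr":[0,0,0],"fingers":-1}]}}

```text
time: 5.88
tool_pos: [0.4487, -0.0787, 0.022]
tool_rot: [3.139, -0.836, 0.18]
contact_force: [0.7, 0.5, -0.1]
opening: 0.0918
grip_force: 0.0
```

>>> {"fn": "step_arm", "kwargs": {"increments": [{"delta_pos":[0,0,0],"dr":[0,0,0],"fingers":0},{"delta_pos":[0,0,0],"dr":[0,0,0],"fingers":0.5},{"delta_pos":[0,0,0],"dr":[0,0,0],"fingers":1},{"delta_pos":[0,0,0],"dr":[0,0,0],"fingers":1},{"delta_pos":[0,0,0],"dr":[0,0,0],"fingers":1}], "newtons": 35}}

```text
time: 6.5
tool_pos: [0.4489, -0.079, 0.0233]
tool_rot: [3.136, -0.837, 0.181]
contact_force: [-0.2, 0.3, -0.0]
opening: 0.0464
grip_force: 0.0
```

>>> {"fn": "step_arm", "kwargs": {"increments": [{"delta_pos":[0,0,0],"dr":[0,0,0],"fingers":1},{"delta_pos":[0,0,0],"dr":[0,0,0],"fingers":1},{"delta_pos":[0,0,0],"dr":[0,0,0],"fingers":1},{"delta_pos":[0,0,0],"dr":[0,0,0],"fingers":1},{"delta_pos":[0,0,0],"dr":[0,0,0],"fingers":1}], "newtons": 35}}

```text
time: 7.12
tool_pos: [0.4489, -0.079, 0.023]
tool_rot: [3.137, -0.837, 0.18]
contact_force: [0.2, 0.7, -0.3]
opening: 0.0159
grip_force: 35.0
```

```bash
python3 - <<'E'
from fk import *
from cell import robot
o=robot.observe();print(o["opening"],o["grip_force"],o["tool_pos"])
ps=11.9;u=np.array([np.cos(np.radians(ps)),np.sin(np.radians(ps)),0])
q=o["qpos"]
for dx,z in((0,.058),(0,.07),(0,.085),(-.08,.085),(-.14,.085),(-.14,.1)):
    s=ik(np.r_[.604,.1407,z]+(dx+.005)*u,rot(ps,-48),q,n=8);print(dx,z,[a.round(2).tolist() for a in s])
E
python3 pl.py .449 -.079 .09 10.2 -48 5
```

```text
0.015886158379374127 34.99956786632538 [ 0.44887165 -0.07903358  0.02300849]
0 0.058 [[0.04, 0.6, 2.17, 2.87, 0.47, -1.44]]
0 0.07 [[0.04, 0.57, 2.16, 2.85, 0.44, -1.42]]
0 0.085 [[0.04, 0.53, 2.16, 2.82, 0.4, -1.38]]
-0.08 0.085 [[0.0, 0.47, 2.37, 2.84, 0.54, -1.45]]
-0.14 0.085 [[-0.05, 0.45, 2.52, 2.83, 0.67, -1.5]]
-0.14 0.1 [[-0.05, 0.38, 2.51, 2.8, 0.6, -1.46]]
[-0.82  0.71  2.56  2.24  0.91 -1.71] err [-0.      0.0001  0.0002]
[-0.82  0.42  2.52  1.97  0.75 -1.33]
maxang 0.6096638281254265 [[0.45, -0.08, 0.02], [0.45, -0.08, 0.06]]
[([1.21, -0.1, -0.81], [0.45, 0.36, 0.18]), ([2.31, -0.16, -1.66], [0.73, 0.52, 0.26]), ([3.29, -0.16, -2.56], [0.79, 0.5, 0.26]), ([4.17, -0.1, -3.49], [0.61, 0.33, 0.19]), ([4.97, 0.03, -4.47], [0.19, 0.04, 0.07])]
```

Gripped: opening 15.9 mm at 35 N. Lifting.

>>> {"fn": "step_arm", "kwargs": {"increments": [{"delta_pos":[0.7,0,-0.6],"dr":[0,0,0],"fingers":1},{"delta_pos":[2.2,0,-2],"dr":[0,0,0],"fingers":1},{"delta_pos":[4.1,0,-3.7],"dr":[0,0,0],"fingers":1},{"delta_pos":[5.9,0,-5.3],"dr":[0,0,0],"fingers":1},{"delta_pos":[6.7,0,-6],"dr":[0,0,0],"fingers":1}]}}

```text
time: 7.75
tool_pos: [0.4489, -0.0786, 0.114]
tool_rot: [3.134, -0.837, 0.182]
contact_force: [0.2, 0.2, -1.7]
opening: 0.0158
grip_force: 35.0
```

```bash
python3 go.py .464 .111 .108 11.9 -48;python3 pl.py .464 .111 .108 11.9 -48 6
```

```text
[-0.82  0.33  2.5   1.85  0.7  -1.17] ([2.85, -18.4, 3.92], [1.5, 0.04, -0.98])
[-0.82  0.33  2.5   1.85  0.7  -1.17] err [0.     0.0001 0.0001]
[-0.06  0.35  2.52  2.77  0.58 -1.44]
maxang 0.9237374845932965 [[0.45, -0.08, 0.11], [0.48, 0.01, 0.12], [0.46, 0.11, 0.11]]
[([1.54, -2.61, 1.35], [-0.02, 0.8, -0.42]), ([2.67, -5.47, 2.43], [0.08, 1.29, -0.68]), ([3.37, -8.54, 3.24], [0.3, 1.46, -0.84]), ([3.63, -11.75, 3.76], [0.62, 1.31, -0.91]), ([3.45, -15.06, 3.99], [1.02, 0.83, -0.95])]
```

>>> {"fn": "step_arm", "kwargs": {"increments": [{"delta_pos":[0.5,-3,0.6],"dr":[0.2,0,-0.2],"fingers":1},{"delta_pos":[1.1,-7,1.5],"dr":[0.6,0,-0.4],"fingers":1},{"delta_pos":[1.8,-11.5,2.5],"dr":[0.9,0,-0.6],"fingers":1},{"delta_pos":[2.5,-16,3.4],"dr":[1.3,0,-0.8],"fingers":1},{"delta_pos":[2.8,-18.4,3.9],"dr":[1.5,0,-1],"fingers":1}]}}

```text
time: 8.38
tool_pos: [0.4626, 0.1132, 0.1065]
tool_rot: [-3.139, -0.835, 0.209]
contact_force: [0.5, -0.3, -1.8]
opening: 0.0159
grip_force: 35.0
```

```bash
python3 go.py .464 .111 .108 11.9 -48
python3 - <<'E'
from h import *
from cell import viewer
p=viewer.camera_params("wrist");im=viewer.read_camera("wrist")[:,:,::-1];cv2.imwrite("pics/w3.png",im)
im=viewer.read_camera("top")[:,:,::-1];cv2.imwrite("pics/t3.png",im)
np.save("w3T.npy",p["T"])
E
```

```text
[-0.06  0.35  2.53  2.78  0.58 -1.44] ([0.17, 0.25, -0.03], [-0.2, 0.15, 0.04])
```

View pics/w3.png

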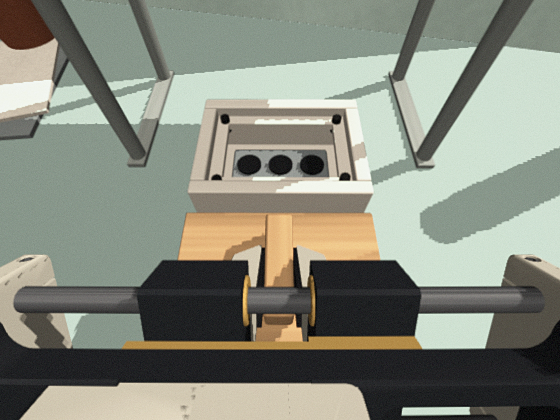

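The wrist view shows the box straight ahead with its studs at (225,118), (337,118), (217,178) and (345,177). The held cover's rear edge runs from (186,214) to (375,213).

Run:
```python
from h import *
from cell import viewer,robot
p=viewer.camera_params("wrist");p["T"]=np.load("w3T.npy");o=robot.observe();P=o["tool_pos"];print(P)
im=cv2.imread("pics/w3.png");g=cv2.cvtColor(im,cv2.COLOR_BGR2GRAY)
S=[]
for u,v in((225,118),(337,118),(217,178),(345,177)):
    w=g[v-8:v+9,u-8:u+9];m=w<45;k,l,st,c=cv2.connectedComponentsWithStats(m.astype(np.uint8));i=1+np.argmax(st[1:,4]);S.append(c[i]+[u-8,v-8]);print(S[-1].round(1),st[i,4])
X=plane(p,S,.052);print("studs",X.round(4),X.mean(0).round(4))
l=(X[0]-X[1]+X[2]-X[3])/2;print("yaw",np.degrees(np.arctan2(-l[0],l[1])),np.linalg.norm(l),np.linalg.norm(X[0]+X[1]-X[2]-X[3])/2)
h=cv2.cvtColor(im,cv2.COLOR_BGR2HSV);m=(h[...,0]>4)&(h[...,0]<22)&(h[...,1]>90)&(h[...,2]>60);m[:200]=0;m[250:]=0
b=max(blobs(m,300),key=len);a=cv2.approxPolyDP(b.astype(np.float32)[:,None],5,True)[:,0];print(a.tolist())
# rear edge line (top rows per column)
cols=np.arange(195,368,6);e=np.array([(c,np.where(m[:,c])[0].min()) for c in cols if m[:,c].any()]);
E=plane(p,e,P[2]-.023+.012);k=np.polyfit(E[:,1],E[:,0],1);print("cover yaw",np.degrees(np.arctan(-k[0])))
row=225;xs=np.where(m[row])[0];Y=plane(p,[(xs.min()-.5,row),(xs.max()+.5,row)],P[2]-.011);print(Y.round(4),np.linalg.norm(Y[0]-Y[1]))
y=np.radians(11.9);u=np.array([np.cos(y),np.sin(y)]);v=np.array([-u[1],u[0]])
mid=Y.mean(0)[:2];print("cover v",mid@v,"tcp v",P[:2]@v,"box v",X.mean(0)[:2]@v,"prev box v",np.array([.604,.1407])@v)
print("cover u",np.median(E[:,:2]@u)-.045,"tcp u",P[:2]@u,"box u",X.mean(0)[:2]@u,"prev",np.array([.604,.1407])@u)
```

```text
[0.46261472 0.11363158 0.10657774]
[224.6 118.5] 61
[336.1 119. ] 65
[216.1 177.3] 38
[344.7 176.5] 57
studs [[0.6298 0.2078 0.052 ]
 [0.6537 0.0909 0.052 ]
 [0.5525 0.1917 0.052 ]
 [0.5782 0.0747 0.052 ]] [0.6035 0.1413 0.052 ]
yaw 11.956536888338706 0.11957356021720558 0.07813185789372427
[[180.0, 244.0], [377.0, 249.0], [369.0, 213.0], [187.0, 213.0]]
cover yaw 11.90455510293933
[[0.4789 0.1821 0.0956]
 [0.5055 0.0565 0.0956]] 0.12836038480502293
cover v 0.015231367493329262 tcp v 0.015796428450325986 box v 0.013800359691659214 prev box v 0.013128886224255898
cover u 0.4706537278984681 tcp u 0.4761039656341183 box u 0.6196960685147741 prev 0.62003235588678
```

>>> {"fn": "step_arm", "kwargs": {"increments": [{"delta_pos":[1.2,0.1,1.5],"dr":[-0.2,0,0],"fingers":1},{"delta_pos":[3.5,0.1,4.2],"dr":[-0.2,0,0],"fingers":1},{"delta_pos":[6,0.1,7.3],"dr":[-0.2,0,0],"fingers":1},{"delta_pos":[8.4,0.2,10.2],"dr":[-0.2,0,0],"fingers":1},{"delta_pos":[9.5,0.2,11.5],"dr":[-0.2,0,0],"fingers":1}]}}

```text
time: 9.1
tool_pos: [0.6116, 0.1384, 0.1003]
tool_rot: [3.139, -0.837, 0.205]
contact_force: [1.4, -0.9, -1.8]
opening: 0.0156
grip_force: 35.0
```

```bash
cat > st.py <<'E'
from h import *
from cell import robot
o=robot.observe();P=o["tool_pos"];y=np.radians(11.95);u=np.array([np.cos(y),np.sin(y)]);v=np.array([-u[1],u[0]])
print("q",o["qpos"].round(2),"cover u err mm",(P[:2]@u-.0055-.6198)*1e3,"v err",(P[:2]@v-.0005-.0135)*1e3,"z tcp",P[2],"rot",o["tool_rot"].round(4),"F",o["contact_force"].round(1),"M",o["torque"].round(2))
E
python3 st.py
```

```text
q [ 0.04  0.5   2.14  2.78  0.35 -1.34] cover u err mm 1.7487764948851403 v err -5.244724024858165 z tcp 0.10034143066523422 rot [ 3.1395 -0.837   0.2053] F [ 1.4 -0.9 -1.8] M [-0.17  0.65 -0.02]
```

>>> {"fn": "step_arm", "kwargs": {"increments": [{"delta_pos":[-0.1,-0.5,-0.1],"dr":[0,0,0],"fingers":1},{"delta_pos":[-0.1,-0.5,-0.1],"dr":[0,0,0],"fingers":1},{"delta_pos":[-0.1,-0.5,-0.1],"dr":[0,0,0],"fingers":1},{"delta_pos":[-0.1,-0.5,-0.1],"dr":[0,0,0],"fingers":1},{"delta_pos":[-0.1,-0.5,-0.1],"dr":[0,0,0],"fingers":1}]}}

```text
time: 9.72
tool_pos: [0.6075, 0.1441, 0.1006]
tool_rot: [3.14, -0.837, 0.206]
contact_force: [0.4, 0.7, -2.5]
opening: 0.0161
grip_force: 35.0
```

```bash
python3 st.py
python3 - <<'E'
from h import *
from cell import viewer
p=viewer.camera_params("wrist");im=viewer.read_camera("wrist")[:,:,::-1];cv2.imwrite("pics/w4.png",im);np.save("w4T.npy",p["T"])
E
python3 st.py
```

```text
q [ 0.05  0.49  2.15  2.81  0.35 -1.36] cover u err mm -1.1642627474972578 v err 1.2350564053385371 z tcp 0.10062867676112236 rot [ 3.1404 -0.837   0.2058] F [ 0.4  0.7 -2.5] M [-0.11  0.63 -0.05]
q [ 0.05  0.49  2.15  2.81  0.35 -1.36] cover u err mm -1.11576736669039 v err 1.2600729354413764 z tcp 0.10062159740021004 rot [ 3.1403 -0.837   0.2059] F [ 0.6  0.6 -2.1] M [-0.15  0.73  0.01]
```

View pics/w4.png

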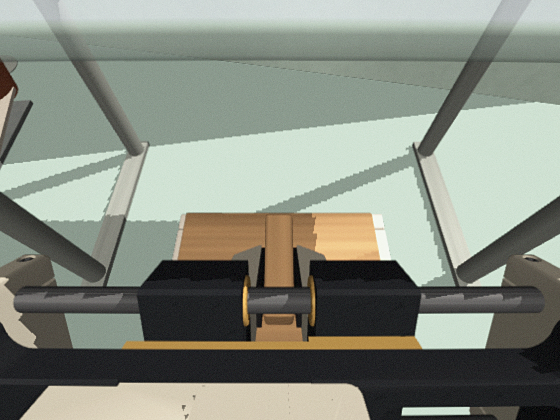

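The view shows the cover over the box, with white rim strips visible at columns ~177–182 on the left and ~375–387 on the right. Quick lateral check from those strips.

Run:
```python
from h import *
from cell import viewer
p=viewer.camera_params("wrist");p["T"]=np.load("w4T.npy");im=cv2.imread("pics/w4.png")
for r in(222,230,238,246):
    print(r,"L",im[r,166:188].astype(int).tolist()[::2],"R",im[r,370:396].astype(int).tolist()[::2])
y=np.radians(11.95);v=np.array([-np.sin(y),np.cos(y)])
for s,c in((-1,[.082,-.082]),):
    print("expected outer rim cols if box v=.0135:")
u=np.array([np.cos(y),np.sin(y)])
for d in(0,.02,.04,.062):
    X=[np.r_[u*(.6198+d)+v*(.0135+k),.06] for k in(.082,-.082)];print(d,proj(p,X).round(1).tolist())
for d in(0,.02,.045):
    X=[np.r_[u*(.6187+d)+v*(.0148+k),.09] for k in(.065,-.065)];print("cov",d,proj(p,X).round(1).tolist())
```

```text
222 L [[143, 153, 140], [139, 151, 137], [138, 149, 134], [138, 149, 134], [141, 155, 138], [138, 152, 134], [151, 165, 147], [160, 180, 189], [182, 199, 210], [117, 142, 161], [74, 108, 146]] R [[120, 178, 225], [120, 178, 224], [243, 249, 244], [237, 246, 243], [238, 247, 243], [240, 247, 244], [240, 247, 245], [217, 228, 212], [212, 223, 207], [212, 227, 209], [214, 226, 211], [211, 225, 209], [213, 228, 211]]
230 L [[140, 154, 135], [148, 158, 142], [139, 151, 134], [145, 155, 139], [139, 151, 138], [139, 152, 134], [143, 158, 162], [164, 181, 194], [145, 167, 180], [81, 121, 159], [84, 127, 165]] R [[128, 186, 230], [130, 185, 233], [141, 193, 233], [233, 243, 238], [227, 239, 236], [232, 241, 238], [231, 240, 238], [233, 242, 237], [208, 223, 202], [214, 226, 208], [214, 226, 212], [209, 223, 205], [210, 225, 206]]
238 L [[142, 152, 138], [142, 156, 141], [137, 147, 134], [136, 148, 132], [139, 150, 135], [169, 179, 180], [178, 199, 210], [177, 195, 206], [77, 113, 151], [78, 120, 155], [79, 118, 155]] R [[131, 187, 231], [130, 185, 230], [126, 183, 230], [201, 234, 238], [238,
[... 175 characters left out ...]
1, 152, 140], [146, 158, 142], [139, 150, 136], [139, 154, 148], [176, 192, 204], [179, 196, 206], [99, 124, 156], [84, 127, 164], [79, 119, 158], [81, 121, 159]] R [[148, 208, 243], [142, 203, 241], [142, 204, 241], [145, 207, 242], [238, 246, 245], [239, 248, 245], [240, 248, 245], [240, 247, 244], [240, 247, 244], [228, 236, 229], [212, 227, 210], [212, 226, 210], [213, 227, 208]]
expected outer rim cols if box v=.0135:
0 [[163.8, 288.9], [397.1, 288.0]]
0.02 [[169.0, 262.0], [391.4, 261.2]]
0.04 [[173.9, 237.6], [386.3, 236.8]]
0.062 [[178.7, 213.1], [381.1, 212.4]]
cov 0 [[172.6, 276.4], [384.6, 275.6]]
cov 0.02 [[178.1, 246.5], [378.9, 245.8]]
cov 0.045 [[184.3, 213.3], [372.4, 212.7]]
```

>>> {"fn": "step_arm", "kwargs": {"increments": [{"delta_pos":[0.1,0.16,0.1],"dr":[0,0,0],"fingers":1},{"delta_pos":[-0.3,0.16,0.4],"dr":[0,0,0],"fingers":1},{"delta_pos":[-0.7,0.16,0.8],"dr":[0,0,0],"fingers":1},{"delta_pos":[-1.1,0.16,1.1],"dr":[0,0,0],"fingers":1},{"delta_pos":[-1.4,0.16,1.4],"dr":[0,0,0],"fingers":1}]}}

```text
time: 10.4
tool_pos: [0.6087, 0.1429, 0.0801]
tool_rot: [3.14, -0.836, 0.206]
contact_force: [-0.7, 0.1, -2.1]
opening: 0.0159
grip_force: 35.0
```

>>> {"fn": "step_arm", "kwargs": {"increments": [{"delta_pos":[0,0,0],"dr":[0,0,0],"fingers":1},{"delta_pos":[0,0,0],"dr":[0,0,0],"fingers":1},{"delta_pos":[0,0,0],"dr":[0,0,0],"fingers":1},{"delta_pos":[0,0,0],"dr":[0,0,0],"fingers":1},{"delta_pos":[0,0,0],"dr":[0,0,0],"fingers":1}]}}

```text
time: 11.02
tool_pos: [0.609, 0.1429, 0.0809]
tool_rot: [3.14, -0.837, 0.206]
contact_force: [-0.1, -0.3, -2.3]
opening: 0.0157
grip_force: 35.0
```

```bash
python3 st.py
```

```text
q [ 0.05  0.54  2.16  2.84  0.4  -1.4 ] cover u err mm 0.08347058233038052 v err -0.3371927893574423 z tcp 0.08093111188895169 rot [ 3.1403 -0.8373  0.206 ] F [-0.1 -0.3 -2.3] M [-0.1   0.63  0.  ]
```

The cover is inside the recess with no side contact. Now pressing in gentle steps.

>>> {"fn": "step_arm", "kwargs": {"increments": [{"delta_pos":[-0.04,0,0.04],"dr":[0,0,0],"fingers":1},{"delta_pos":[-0.08,0,0.07],"dr":[0,0,0],"fingers":1},{"delta_pos":[-0.13,0,0.12],"dr":[0,0,0],"fingers":1},{"delta_pos":[-0.18,0,0.16],"dr":[0,0,0],"fingers":1},{"delta_pos":[-0.22,0,0.2],"dr":[0,0,0],"fingers":1}]}}

```text
time: 11.65
tool_pos: [0.609, 0.143, 0.078]
tool_rot: [3.14, -0.837, 0.206]
contact_force: [-1.3, 0.3, 1.3]
opening: 0.0152
grip_force: 35.0
```

>>> {"fn": "step_arm", "kwargs": {"increments": [{"delta_pos":[-0.03,0,0.03],"dr":[0,0,0],"fingers":1},{"delta_pos":[-0.06,0,0.05],"dr":[0,0,0],"fingers":1},{"delta_pos":[-0.09,0,0.08],"dr":[0,0,0],"fingers":1},{"delta_pos":[-0.12,0,0.11],"dr":[0,0,0],"fingers":1},{"delta_pos":[-0.15,0,0.13],"dr":[0,0,0],"fingers":1}]}}

```text
time: 12.28
tool_pos: [0.6092, 0.1429, 0.0773]
tool_rot: [3.14, -0.84, 0.206]
contact_force: [-10.9, -1.5, 12.5]
opening: 0.016
grip_force: 35.0
```

>>> {"fn": "step_arm", "kwargs": {"increments": [{"delta_pos":[-0.03,0,-0.04],"dr":[0,0,0],"fingers":1},{"delta_pos":[-0.07,0,-0.07],"dr":[0,0,0],"fingers":1},{"delta_pos":[-0.07,0,-0.07],"dr":[0,0,0],"fingers":1},{"delta_pos":[-0.07,0,-0.07],"dr":[0,0,0],"fingers":1},{"delta_pos":[-0.07,0,-0.07],"dr":[0,0,0],"fingers":1}]}}

```text
time: 12.9
tool_pos: [0.6091, 0.1429, 0.0774]
tool_rot: [3.14, -0.841, 0.206]
contact_force: [-2.0, 0.3, 6.1]
opening: 0.0154
grip_force: 35.0
```

```bash
python3 st.py
```

```text
q [ 0.05  0.55  2.16  2.85  0.42 -1.41] cover u err mm 0.16899112895785162 v err -0.287246229914816 z tcp 0.07738856859005105 rot [ 3.1401 -0.8411  0.2064] F [-2.   0.3  6.1] M [-0.03  0.04 -0.04]
```

>>> {"fn": "step_arm", "kwargs": {"increments": [{"delta_pos":[-0.03,0,0.03],"dr":[0,0,0],"fingers":1},{"delta_pos":[-0.06,0,0.05],"dr":[0,0,0],"fingers":1},{"delta_pos":[-0.09,0,0.08],"dr":[0,0,0],"fingers":1},{"delta_pos":[-0.12,0,0.1],"dr":[0,0,0],"fingers":1},{"delta_pos":[-0.15,0,0.12],"dr":[0,0,0],"fingers":1}], "newtons": 60}}

```text
time: 13.52
tool_pos: [0.609, 0.143, 0.0768]
tool_rot: [3.14, -0.844, 0.206]
contact_force: [-11.9, -1.9, 18.6]
opening: 0.0158
grip_force: 60.0
```

>>> {"fn": "step_arm", "kwargs": {"increments": [{"delta_pos":[-0.02,0,0.01],"dr":[0,0,0],"fingers":1},{"delta_pos":[-0.04,0,0.03],"dr":[0,0,0],"fingers":1},{"delta_pos":[-0.06,0,0.04],"dr":[0,0,0],"fingers":1},{"delta_pos":[-0.08,0,0.06],"dr":[0,0,0],"fingers":1},{"delta_pos":[-0.1,0,0.07],"dr":[0,0,0],"fingers":1}]}}

```text
time: 14.15
tool_pos: [0.609, 0.1431, 0.0762]
tool_rot: [3.14, -0.845, 0.207]
contact_force: [-14.7, -1.4, 21.2]
opening: 0.0157
grip_force: 60.1
```

```bash
python3 st.py
```

```text
q [ 0.05  0.56  2.16  2.86  0.43 -1.42] cover u err mm 0.08413658273054292 v err -0.10569939369824317 z tcp 0.07617382973527695 rot [ 3.1398 -0.8448  0.2071] F [-14.7  -1.4  21.2] M [-0.14 -0.7  -0.09]
```

>>> {"fn": "step_arm", "kwargs": {"increments": [{"delta_pos":[-0.04,0,0],"dr":[0,-0.2,0],"fingers":1},{"delta_pos":[-0.08,0,0.01],"dr":[0,-0.4,0],"fingers":1},{"delta_pos":[-0.11,0,0.02],"dr":[0,-0.6,0],"fingers":1},{"delta_pos":[-0.14,0,0.03],"dr":[0,-0.6,0],"fingers":1},{"delta_pos":[-0.17,0,0.04],"dr":[0,-0.6,0],"fingers":1}]}}

```text
time: 14.78
tool_pos: [0.6091, 0.1431, 0.0755]
tool_rot: [3.14, -0.837, 0.207]
contact_force: [-11.0, -0.5, 21.6]
opening: 0.0161
grip_force: 60.1
```

>>> {"fn": "step_arm", "kwargs": {"increments": [{"delta_pos":[-0.03,0,0.02],"dr":[0,0,0],"fingers":1},{"delta_pos":[-0.05,0,0.04],"dr":[0,0,0],"fingers":1},{"delta_pos":[-0.08,0,0.05],"dr":[0,0,0],"fingers":1},{"delta_pos":[-0.1,0,0.07],"dr":[0,0,0],"fingers":1},{"delta_pos":[-0.12,0,0.08],"dr":[0,0,0],"fingers":1}]}}

```text
time: 15.4
tool_pos: [0.6093, 0.1429, 0.0748]
tool_rot: [3.14, -0.839, 0.207]
contact_force: [-14.9, -1.7, 27.0]
opening: 0.0157
grip_force: 60.0
```

```bash
python3 st.py
```

```text
q [ 0.05  0.56  2.16  2.86  0.42 -1.42] cover u err mm 0.35139505622006073 v err -0.3103892066159564 z tcp 0.07480906447556415 rot [ 3.1398 -0.8385  0.2067] F [-14.9  -1.7  27. ] M [ 0.15 -1.14 -0.11]
```

>>> {"fn": "step_arm", "kwargs": {"increments": [{"delta_pos":[-0.03,0,0],"dr":[0,0,0],"fingers":1},{"delta_pos":[-0.06,0,0],"dr":[0,0,0],"fingers":1},{"delta_pos":[-0.09,0,0.01],"dr":[0,-0.1,0],"fingers":1},{"delta_pos":[-0.12,0,0.02],"dr":[0,-0.2,0],"fingers":1},{"delta_pos":[-0.14,0,0.02],"dr":[0,-0.2,0],"fingers":1}]}}

```text
time: 16.02
tool_pos: [0.6093, 0.1429, 0.0745]
tool_rot: [3.14, -0.837, 0.207]
contact_force: [-12.9, -1.0, 28.3]
opening: 0.0153
grip_force: 60.0
```

>>> {"fn": "step_arm", "kwargs": {"increments": [{"delta_pos":[-0.03,0,0.01],"dr":[0,0,0],"fingers":1},{"delta_pos":[-0.06,0,0.03],"dr":[0,0,0],"fingers":1},{"delta_pos":[-0.08,0,0.04],"dr":[0,0,0],"fingers":1},{"delta_pos":[-0.1,0,0.05],"dr":[0,-0.1,0],"fingers":1},{"delta_pos":[-0.12,0,0.06],"dr":[0,-0.1,0],"fingers":1}]}}

```text
time: 16.65
tool_pos: [0.6093, 0.1429, 0.0736]
tool_rot: [3.14, -0.837, 0.207]
contact_force: [-12.3, -3.2, 30.0]
opening: 0.0152
grip_force: 60.0
```

```bash
python3 st.py
```

```text
q [ 0.05  0.56  2.16  2.86  0.42 -1.42] cover u err mm 0.36672491244982286 v err -0.3943814697216375 z tcp 0.07362314406055695 rot [ 3.1397 -0.8368  0.2067] F [-12.3  -3.2  30. ] M [ 0.39 -1.53  0.  ]
```

>>> {"fn": "step_arm", "kwargs": {"increments": [{"delta_pos":[-0.03,0,0.01],"dr":[0,0,0],"fingers":1},{"delta_pos":[-0.06,0,0.02],"dr":[0,0,0],"fingers":1},{"delta_pos":[-0.08,0,0.03],"dr":[0,0,0],"fingers":1},{"delta_pos":[-0.1,0,0.04],"dr":[0,0,0],"fingers":1},{"delta_pos":[-0.12,0,0.05],"dr":[0,0,0],"fingers":1}]}}

```text
time: 17.27
tool_pos: [0.6093, 0.1429, 0.0727]
tool_rot: [3.14, -0.838, 0.207]
contact_force: [-10.4, -2.2, 28.8]
opening: 0.0155
grip_force: 60.0
```

>>> {"fn": "step_arm", "kwargs": {"increments": [{"delta_pos":[-0.02,0,0.01],"dr":[0,0,0],"fingers":1},{"delta_pos":[-0.04,0,0.02],"dr":[0,0,0],"fingers":1},{"delta_pos":[-0.06,0,0.03],"dr":[0,0,0],"fingers":1},{"delta_pos":[-0.08,0,0.04],"dr":[0,0,0],"fingers":1},{"delta_pos":[-0.1,0,0.05],"dr":[0,0,0],"fingers":1}]}}

```text
time: 17.9
tool_pos: [0.6092, 0.1428, 0.0719]
tool_rot: [3.14, -0.839, 0.207]
contact_force: [-9.6, -1.4, 29.6]
opening: 0.0157
grip_force: 60.0
```

```bash
python3 st.py
```

```text
q [ 0.05  0.56  2.16  2.86  0.43 -1.42] cover u err mm 0.2877926975182188 v err -0.41229630631491215 z tcp 0.07186471078411487 rot [ 3.1396 -0.8386  0.2069] F [-9.6 -1.4 29.6] M [ 0.52 -1.76  0.03]
```

Steady at about 30 N, with roughly 1 mm to go. Small steps now.

>>> {"fn": "step_arm", "kwargs": {"increments": [{"delta_pos":[-0.01,0,0.01],"dr":[0,0,0],"fingers":1},{"delta_pos":[-0.02,0,0.01],"dr":[0,0,0],"fingers":1},{"delta_pos":[-0.03,0,0.02],"dr":[0,0,0],"fingers":1},{"delta_pos":[-0.04,0,0.02],"dr":[0,0,0],"fingers":1},{"delta_pos":[-0.06,0,0.03],"dr":[0,0,0],"fingers":1}]}}

```text
time: 18.52
tool_pos: [0.6092, 0.1428, 0.0713]
tool_rot: [3.14, -0.839, 0.207]
contact_force: [-9.1, -0.6, 29.7]
opening: 0.0155
grip_force: 60.0
```

>>> {"fn": "step_arm", "kwargs": {"increments": [{"delta_pos":[-0.01,0,0.01],"dr":[0,0,0],"fingers":1},{"delta_pos":[-0.02,0,0.01],"dr":[0,0,0],"fingers":1},{"delta_pos":[-0.03,0,0.02],"dr":[0,0,0],"fingers":1},{"delta_pos":[-0.04,0,0.02],"dr":[0,0,0],"fingers":1},{"delta_pos":[-0.05,0,0.03],"dr":[0,0,0],"fingers":1}]}}

```text
time: 19.15
tool_pos: [0.6092, 0.1428, 0.0709]
tool_rot: [3.14, -0.839, 0.207]
contact_force: [-10.7, -1.0, 30.7]
opening: 0.0157
grip_force: 60.0
```

```bash
python3 st.py
```

```text
q [ 0.05  0.57  2.16  2.86  0.44 -1.42] cover u err mm 0.25663853739732456 v err -0.39716783125680505 z tcp 0.07094879672218304 rot [ 3.1395 -0.8394  0.2071] F [-10.7  -1.   30.7] M [ 0.51 -1.99  0.05]
```

>>> {"fn": "step_arm", "kwargs": {"increments": [{"delta_pos":[-0.01,0,0.01],"dr":[0,0,0],"fingers":1},{"delta_pos":[-0.02,0,0.01],"dr":[0,0,0],"fingers":1},{"delta_pos":[-0.03,0,0.01],"dr":[0,0,0],"fingers":1},{"delta_pos":[-0.04,0,0.02],"dr":[0,0,0],"fingers":1},{"delta_pos":[-0.06,0,0.02],"dr":[0,0,0],"fingers":1}]}}

```text
time: 19.77
tool_pos: [0.6092, 0.1429, 0.0709]
tool_rot: [3.139, -0.841, 0.207]
contact_force: [-11.6, -0.5, 33.2]
opening: 0.0157
grip_force: 60.0
```

>>> {"fn": "step_arm", "kwargs": {"increments": [{"delta_pos":[-0.01,0,0.01],"dr":[0,0,0],"fingers":1},{"delta_pos":[-0.02,0,0.01],"dr":[0,0,0],"fingers":1},{"delta_pos":[-0.03,0,0.02],"dr":[0,0,0],"fingers":1},{"delta_pos":[-0.04,0,0.02],"dr":[0,0,0],"fingers":1},{"delta_pos":[-0.05,0,0.03],"dr":[0,0,0],"fingers":1}]}}

```text
time: 20.4
tool_pos: [0.6092, 0.1429, 0.0709]
tool_rot: [3.139, -0.842, 0.207]
contact_force: [-15.1, -1.7, 37.8]
opening: 0.0154
grip_force: 60.0
```

```bash
python3 st.py
```

```text
q [ 0.05  0.57  2.16  2.87  0.44 -1.43] cover u err mm 0.2673236145441793 v err -0.3788050514885056 z tcp 0.07094189562563702 rot [ 3.1393 -0.8419  0.2073] F [-15.1  -1.7  37.8] M [ 0.53 -2.23 -0.01]
```

Bottomed at z = 0.0709, the home height. A slight pitch correction toward the rear, then unload and release.

>>> {"fn": "step_arm", "kwargs": {"increments": [{"delta_pos":[-0.02,0,-0.02],"dr":[0,-0.1,0],"fingers":1},{"delta_pos":[-0.04,0,-0.04],"dr":[0,-0.2,0],"fingers":1},{"delta_pos":[-0.05,0,-0.05],"dr":[0,-0.3,0],"fingers":1},{"delta_pos":[-0.05,0,-0.05],"dr":[0,-0.4,0],"fingers":1},{"delta_pos":[-0.05,0,-0.05],"dr":[0,-0.4,0],"fingers":1}]}}

```text
time: 21.02
tool_pos: [0.6092, 0.1428, 0.0709]
tool_rot: [3.139, -0.836, 0.207]
contact_force: [-9.9, 1.0, 32.6]
opening: 0.0156
grip_force: 60.0
```

```bash
python3 st.py
```

```text
q [ 0.05  0.57  2.16  2.86  0.43 -1.42] cover u err mm 0.22867903822809676 v err -0.4008854166713694 z tcp 0.07091175286139935 rot [ 3.1393 -0.8356  0.2075] F [-9.9  1.  32.6] M [ 0.73 -2.45  0.07]
```

>>> {"fn": "step_arm", "kwargs": {"increments": [{"delta_pos":[0.05,0,-0.06],"dr":[0,0,0],"fingers":1},{"delta_pos":[0.09,0,-0.12],"dr":[0,0,0],"fingers":1},{"delta_pos":[0.12,0,-0.16],"dr":[0,0,0],"fingers":1},{"delta_pos":[0.12,0,-0.16],"dr":[0,0,0],"fingers":1},{"delta_pos":[0.12,0,-0.16],"dr":[0,0,0],"fingers":1}]}}

```text
time: 21.65
tool_pos: [0.609, 0.1428, 0.071]
tool_rot: [3.139, -0.832, 0.208]
contact_force: [4.9, 3.7, 14.4]
opening: 0.0154
grip_force: 60.0
```

```bash
python3 st.py
```

```text
q [ 0.05  0.56  2.16  2.86  0.42 -1.42] cover u err mm 0.035963507645231374 v err -0.413687022903968 z tcp 0.07095888193838878 rot [ 3.1394 -0.8323  0.2076] F [ 4.9  3.7 14.4] M [ 0.73 -1.99  0.23]
```

>>> {"fn": "step_arm", "kwargs": {"increments": [{"delta_pos":[0.06,0,-0.03],"dr":[0,0.1,0],"fingers":1},{"delta_pos":[0.11,0,-0.06],"dr":[0,0.2,0],"fingers":1},{"delta_pos":[0.11,0,-0.06],"dr":[0,0.2,0],"fingers":0.5},{"delta_pos":[0.11,0,-0.06],"dr":[0,0.2,0],"fingers":0},{"delta_pos":[0.11,0,-0.06],"dr":[0,0.2,0],"fingers":-0.3}]}}

```text
time: 22.28
tool_pos: [0.6044, 0.1418, 0.067]
tool_rot: [3.14, -0.821, 0.206]
contact_force: [0.5, 0.1, 7.1]
opening: 0.0385
grip_force: 3.4
```

>>> {"fn": "step_arm", "kwargs": {"increments": [{"delta_pos":[0,0,0],"dr":[0,0,0],"fingers":-0.3},{"delta_pos":[0,0,0],"dr":[0,0,0],"fingers":-0.3},{"delta_pos":[0,0,0],"dr":[0,0,0],"fingers":-0.3},{"delta_pos":[0,0,0],"dr":[0,0,0],"fingers":-0.3},{"delta_pos":[0,0,0],"dr":[0,0,0],"fingers":-0.3}]}}

```text
time: 22.9
tool_pos: [0.6044, 0.1417, 0.067]
tool_rot: [3.14, -0.821, 0.206]
contact_force: [-0.8, -0.5, 6.1]
opening: 0.0598
grip_force: 3.4
```

```bash
python3 st.py
python3 - <<'E'
from fk import *
from cell import robot
o=robot.observe();ps=11.95;u=np.array([np.cos(np.radians(ps)),np.sin(np.radians(ps)),0]);P=o["tool_pos"]
for d,z in((-.04,.08),(-.14,.11),(-.16,.15)): print([a.round(2).tolist() for a in ik(np.r_[P[:2],z]+d*u,rot(ps,-48),o["qpos"],n=6)])
E
```

```text
q [ 0.05  0.57  2.16  2.86  0.42 -1.42] cover u err mm -4.663004700770079 v err -0.4876118367094385 z tcp 0.0669647266004968 rot [ 3.1405 -0.8213  0.2056] F [-0.8 -0.5  6.1] M [ 0.07 -0.46  0.  ]
[[0.02, 0.51, 2.28, 2.85, 0.49, -1.43]]
[[-0.05, 0.34, 2.51, 2.77, 0.56, -1.43]]
[[-0.08, 0.16, 2.51, 2.58, 0.41, -1.24]]
```

Released. The fingertips rest on the plate at about z = 0.060, so it is flush with the rim. Withdrawing along the tool axis.

>>> {"fn": "step_arm", "kwargs": {"increments": [{"delta_pos":[0.2,0,-0.6],"dr":[0,0,0],"fingers":-0.3},{"delta_pos":[0.2,0,-2],"dr":[0,0,0],"fingers":-0.3},{"delta_pos":[0.2,0,-5],"dr":[0,0,0],"fingers":-0.3},{"delta_pos":[0.2,0,-9],"dr":[0,0,0],"fingers":-0.3},{"delta_pos":[0,0,-13],"dr":[0,0,0],"fingers":-0.3}]}}

```text
time: 23.52
tool_pos: [0.5083, 0.1219, 0.1541]
tool_rot: [3.141, -0.819, 0.206]
contact_force: [-5.3, -7.3, -8.0]
opening: 0.0594
grip_force: 0.0
```

>>> {"fn": "step_arm", "kwargs": {"increments": [{"delta_pos":[-1,0,-1.1],"dr":[0,0,0],"fingers":-0.3},{"delta_pos":[-3,0,-3.4],"dr":[0,0,0],"fingers":-0.3},{"delta_pos":[-4,0,-4.5],"dr":[0,0,0],"fingers":-0.3},{"delta_pos":[-4,0,-4.5],"dr":[0,0,0],"fingers":-0.3},{"delta_pos":[-4,0,-4.5],"dr":[0,0,0],"fingers":-0.3}]}}

```text
time: 24.15
tool_pos: [0.4523, 0.1097, 0.1552]
tool_rot: [3.141, -0.82, 0.206]
contact_force: [0.1, 0.1, 0.1]
opening: 0.0598
grip_force: 0.0
```

```bash
python3 st.py
python3 - <<'E'
from h import *
from cell import viewer
p=viewer.camera_params("wrist");w=viewer.read_camera("wrist")[:,:,::-1];t=viewer.read_camera("top")[:,:,::-1];s=viewer.read_camera("scene")[:,:,::-1]
cv2.imwrite("pics/w5.png",w);cv2.imwrite("pics/t5.png",t);np.save("w5T.npy",p["T"])
c=lambda a,r:cv2.resize(a[r[1]:r[1]+80,r[0]:r[0]+107],(400,300),interpolation=cv2.INTER_CUBIC)
W=w[60:240,150:410];W=cv2.resize(W,None,fx=3,fy=3)[:300*2]
cv2.imwrite("pics/m5.png",np.vstack([np.hstack([cv2.resize(w,(400,300)),c(w,(220,60))]),np.hstack([c(t,(182,145)),c(s,(172,205))])]))
E
```

```text
q [-0.06  0.14  2.48  2.52  0.34 -1.16] cover u err mm -160.05473706155178 v err -0.35552018094802024 z tcp 0.15520190742748358 rot [ 3.1408 -0.82    0.2058] F [0.1 0.1 0.1] M [-0.05  0.44 -0.  ]
```

View pics/m5.png

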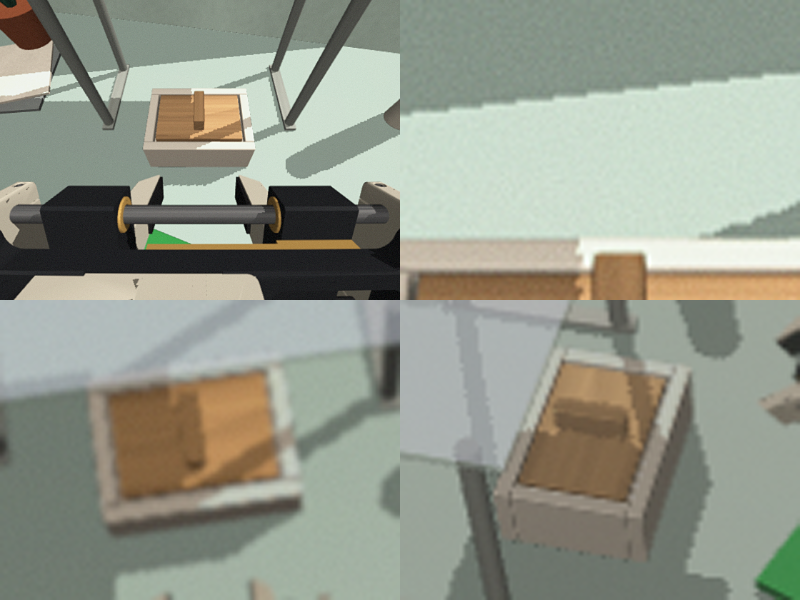

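The views show the cover in the recess, ridge up, with the rim even all round (wrist view near (265,150)). For assurance on level I'll press the ridge lightly near its rear end with the fingers shut.

Run:
```python
from fk import *
from cell import robot
o=robot.observe();a=o["tool_pos"];A=R.from_euler('xyz',o["tool_rot"]);q=o["qpos"];ps=11.95;c,s=np.cos(np.radians(ps)),np.sin(np.radians(ps))
for U,z in((.54,.125),(.638,.105),(.638,.09)):
    b=np.array([c*U-s*.0133,s*U+c*.0133,z]);B=rot(ps,-52);print(ik(b,B,q,n=1),delta(a,A,b,B));a,A=b,B
```

```text
[array([-0.0124948 ,  0.38319063,  2.39858337,  2.81060579,  0.56058336,
       -1.42507285])] ([2.93, 0.03, 7.53], [0.15, 5.05, -0.09])
[array([ 0.04442745,  0.52305443,  2.15783348,  2.8458713 ,  0.45764174,
       -1.40562756])] ([4.46, 0.0, 8.95], [0.0, 0.0, 0.0])
[array([ 0.04442745,  0.56028695,  2.1650124 ,  2.86981849,  0.50028091,
       -1.43260462])] ([-1.18, -0.0, 0.92], [0.0, 0.0, 0.0])
```

>>> {"fn": "step_arm", "kwargs": {"increments": [{"delta_pos":[0.6,0,1.5],"dr":[0,1,0],"fingers":1},{"delta_pos":[1.2,0,3],"dr":[0,2,0],"fingers":1},{"delta_pos":[1.8,0,4.5],"dr":[0,3,0],"fingers":1},{"delta_pos":[2.4,0,6],"dr":[0,4,0],"fingers":1},{"delta_pos":[2.9,0,7.5],"dr":[0,5,0],"fingers":1}], "newtons": 20}}

```text
time: 24.92
tool_pos: [0.5254, 0.1252, 0.1247]
tool_rot: [3.141, -0.907, 0.206]
contact_force: [0.4, 0.1, 0.1]
opening: 0.0143
grip_force: 0.0
```

>>> {"fn": "step_arm", "kwargs": {"increments": [{"delta_pos":[0.9,0,1.8],"dr":[0,0,0],"fingers":1},{"delta_pos":[1.9,0,3.8],"dr":[0,0,0],"fingers":1},{"delta_pos":[3,0,6],"dr":[0,0,0],"fingers":1},{"delta_pos":[4.1,0,8.2],"dr":[0,0,0],"fingers":1},{"delta_pos":[4.5,0,9],"dr":[0,0,0],"fingers":1}]}}

```text
time: 25.55
tool_pos: [0.6221, 0.1455, 0.1047]
tool_rot: [3.141, -0.907, 0.206]
contact_force: [-0.7, 0.5, -0.0]
opening: 0.0005
grip_force: 0.0
```

>>> {"fn": "step_arm", "kwargs": {"increments": [{"delta_pos":[-0.2,0,0.15],"dr":[0,0,0],"fingers":1},{"delta_pos":[-0.4,0,0.3],"dr":[0,0,0],"fingers":1},{"delta_pos":[-0.6,0,0.46],"dr":[0,0,0],"fingers":1},{"delta_pos":[-0.75,0,0.6],"dr":[0,0,0],"fingers":1},{"delta_pos":[-0.8,0,0.62],"dr":[0,0,0],"fingers":1}]}}

```text
time: 26.18
tool_pos: [0.6207, 0.145, 0.0948]
tool_rot: [3.141, -0.906, 0.206]
contact_force: [0.4, 1.1, 0.1]
opening: 0.0005
grip_force: 0.0
```

```bash
python3 st.py
```

```text
q [ 0.05  0.55  2.16  2.87  0.48 -1.43] cover u err mm 11.970957609874212 v err -0.616565406615437 z tcp 0.09481158701797845 rot [ 3.141  -0.9065  0.2059] F [0.4 1.1 0.1] M [-0.1   0.48  0.05]
```

>>> {"fn": "step_arm", "kwargs": {"increments": [{"delta_pos":[0.5,0,0.6],"dr":[0,0,0],"fingers":1},{"delta_pos":[0.4,0,0.7],"dr":[0,0,0],"fingers":1},{"delta_pos":[0.3,0,0.75],"dr":[0,0,0],"fingers":1},{"delta_pos":[0.2,0,0.82],"dr":[0,0,0],"fingers":1},{"delta_pos":[0.17,0,0.85],"dr":[0,0,0],"fingers":1}]}}

```text
time: 26.8
tool_pos: [0.6288, 0.1468, 0.0918]
tool_rot: [3.141, -0.909, 0.206]
contact_force: [-0.7, 0.4, 5.5]
opening: 0.0004
grip_force: 2.7
```

>>> {"fn": "step_arm", "kwargs": {"increments": [{"delta_pos":[-0.02,0,0.02],"dr":[0,0,0],"fingers":1},{"delta_pos":[-0.04,0,0.03],"dr":[0,0,0],"fingers":1},{"delta_pos":[-0.06,0,0.04],"dr":[0,0,0],"fingers":1},{"delta_pos":[-0.07,0,0.05],"dr":[0,0,0],"fingers":1},{"delta_pos":[-0.08,0,0.06],"dr":[0,0,0],"fingers":1}]}}

```text
time: 27.42
tool_pos: [0.629, 0.1468, 0.0915]
tool_rot: [3.141, -0.91, 0.206]
contact_force: [-4.6, -1.1, 9.3]
opening: 0.0002
grip_force: 4.5
```

```bash
python3 st.py
```

```text
q [ 0.05  0.56  2.15  2.88  0.49 -1.43] cover u err mm 20.43963191556808 v err -0.5982148937940125 z tcp 0.09145814351549819 rot [ 3.1407 -0.9099  0.2063] F [-4.6 -1.1  9.3] M [ 0.09 -0.29  0.02]
```

Ridge top touched at z = 0.084 near its rear end, exactly the home height. A little more press to confirm it doesn't yield.

>>> {"fn": "step_arm", "kwargs": {"increments": [{"delta_pos":[-0.03,0,0.02],"dr":[0,0,0],"fingers":1},{"delta_pos":[-0.06,0,0.03],"dr":[0,0,0],"fingers":1},{"delta_pos":[-0.08,0,0.05],"dr":[0,0,0],"fingers":1},{"delta_pos":[-0.1,0,0.06],"dr":[0,0,0],"fingers":1},{"delta_pos":[-0.13,0,0.07],"dr":[0,0,0],"fingers":1}]}}

```text
time: 28.05
tool_pos: [0.6291, 0.1469, 0.0911]
tool_rot: [3.141, -0.912, 0.206]
contact_force: [-8.3, -2.0, 15.7]
opening: 0.0004
grip_force: 7.8
```

```bash
python3 st.py
```

```text
q [ 0.05  0.57  2.15  2.88  0.49 -1.43] cover u err mm 20.579293468961367 v err -0.5833773140531008 z tcp 0.09113797906908563 rot [ 3.1406 -0.9124  0.2064] F [-8.3 -2.  15.7] M [ 0.21 -0.59  0.02]
```

>>> {"fn": "step_arm", "kwargs": {"increments": [{"delta_pos":[-0.03,0,0.02],"dr":[0,0,0],"fingers":1},{"delta_pos":[-0.06,0,0.03],"dr":[0,0,0],"fingers":1},{"delta_pos":[-0.08,0,0.04],"dr":[0,0,0],"fingers":1},{"delta_pos":[-0.1,0,0.05],"dr":[0,0,0],"fingers":1},{"delta_pos":[-0.13,0,0.06],"dr":[0,0,0],"fingers":1}]}}

```text
time: 28.68
tool_pos: [0.6292, 0.1469, 0.0909]
tool_rot: [3.14, -0.915, 0.207]
contact_force: [-12.6, -2.7, 21.9]
opening: 0.0007
grip_force: 11.0
```

>>> {"fn": "step_arm", "kwargs": {"increments": [{"delta_pos":[0.5,0,-0.4],"dr":[0,0,0],"fingers":1},{"delta_pos":[1.2,0,-1],"dr":[0,0,0],"fingers":1},{"delta_pos":[1.2,0,-3],"dr":[0,0,0],"fingers":1},{"delta_pos":[0.5,0,-6],"dr":[0,0,0],"fingers":1},{"delta_pos":[-0.5,0,-10],"dr":[0,0,0],"fingers":1}]}}

```text
time: 29.3
tool_pos: [0.5469, 0.1297, 0.1449]
tool_rot: [3.141, -0.906, 0.206]
contact_force: [-0.1, 0.1, -0.1]
opening: 0.0004
grip_force: 0.0
```

>>> {"fn": "step_arm", "kwargs": {"increments": [{"delta_pos":[-1,0,-2],"dr":[0,0,0],"fingers":1},{"delta_pos":[-2,0,-4],"dr":[0,0,0],"fingers":1},{"delta_pos":[-2,0,-4],"dr":[0,0,0],"fingers":1},{"delta_pos":[-2,0,-4],"dr":[0,0,0],"fingers":1},{"delta_pos":[-2,0,-4],"dr":[0,0,0],"fingers":1}]}}

```text
time: 29.92
tool_pos: [0.5056, 0.121, 0.1537]
tool_rot: [3.141, -0.907, 0.206]
contact_force: [0.5, 0.2, -0.7]
opening: 0.0004
grip_force: 0.0
```

```bash
python3 st.py
python3 - <<'E'
from h import *
from cell import viewer
w=viewer.read_camera("wrist")[:,:,::-1]
cv2.imwrite("pics/w6.png",w)
E
```

```text
q [-0.02  0.27  2.42  2.74  0.47 -1.35] cover u err mm -105.5844592159234 v err -0.30671665898268813 z tcp 0.15374191837380216 rot [ 3.1408 -0.9069  0.2062] F [ 0.5  0.2 -0.7] M [-0.08  0.42  0.05]
```

View pics/w6.png

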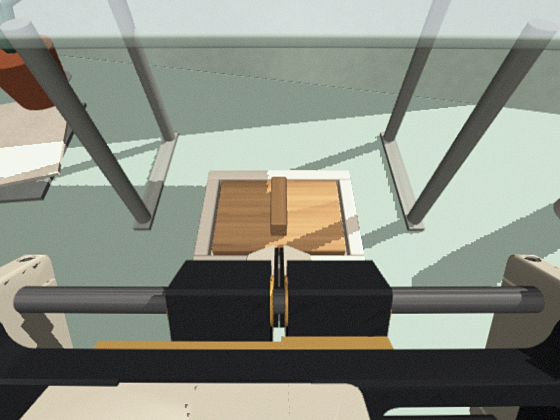

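The picture shows the cover in the recess, flush, with even gaps all round (about 212–348 columns, 178–255 rows) and the hand clear. Handing in.

```bash
python3 -c "
from cell import robot
print(robot.hand_in())"
```

```text
the job is handed in; nothing more can be done
None
```

The cover is pressed home in the cable box: by touch and camera it sits flush and level, the hand is clear, and the job is handed in at about 30 s of the 72 s limit (no verdict was returned).

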